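# Latch down a bracket and trace its L-shaped seam with the spring probe

### The arm

A 7-joint arm with a two-finger parallel gripper is mounted at the origin on the work surface. World frame = base frame: x ahead of the robot, y to its left, z up, the work surface at z = 0. Lengths are in m, angles in degrees, forces in N, time in s.
With the tool pointing down it reaches from about 0.4 to 0.875 m from the base axis. Payload 6.5 kg.
Tool frame: the origin (TCP) lies at the very end of the fingers, on their centre line; the grasp point (between the pads) lies 19 mm behind it; z points along the fingers, y is the line along which they close (so a half turn about z gives the same grasp; the last joint's range is limited). The gripper opens to 85 mm and grips with 20 to 120 N. Pads are 22 mm wide; open, the fingers measure 114 mm over their backs; the gripper's body (76 mm by 85 mm) begins 54 mm behind the grasp point. The pads swing forward as they close: fully open they stand 13 mm farther back than shut.
Start: joints at [64.045, 30.733, -0.252, 88.115, 0.149, 61.152, -4.079], TCP at [0.245, -0.602, 0.202] pointing down, gripper open.
Joint ranges: [-154.64, 154.64], [-21.42, 123.67], [-72.66, 72.17], [13.99, 137.28], [-74.86, 254.86], [10.95, 109.41], [-158.01, 158.01]. Speed limits (degrees/s): [136.94, 136.94, 180, 180, 180, 180, 180].

### API

Orientations are given as a 3x3 rotation matrix whose columns are the frame's x, y, z axes.
In Python, from rig import status, cams, env gives the robot as it stands.
- The arm moves only by the tool servo_tool, never from a script. Its argument "deltas" is a list of rows, each a list of 6 numbers: the shift along the tool's x, y, z scaled (see below), then the turn, a rotation vector about the tool's x, y, z scaled (see below). In form: [[x, y, z, rx, ry, rz], ...]. A call has 1 to 10 rows; each row is the pose to reach, as a shift and turn from the pose commanded when the call began, along the tool's axes at that moment; what a row does not reach only later rows make up. The controller multiplies each number of a shift by 800 mm and each number of a turn by 90 degrees. A row lasts 1/8 s, in which the tool goes at most 62.5 mm and 10.7 degrees, less where a joint would pass 70% of its speed; a pose out of reach is approached as far as the arm can. A call with a number of a shift or a turn outside -1 to 1 is refused whole. A call with a gripper value outside its range is refused whole. "claw" is the opening, from -1 (shut) to 1 (fully open), set as the call begins (left out, the last holds). The fingers move at their own pace and stop on an object; "force" is the grip in N (left out, the last holds). Time passes only in rows, so rows that repeat a pose let the fingers close. It gives the time, the measured TCP pose, the force, the opening and the grip force at its end, in the units of the state.
- status.observe(): the state, without advancing time (a new reading comes with each control period).
- cams.camera(name): name is "scene" or "side" or "wrist"; returns the picture (420x560x3 uint8, red, green, blue); there is no depth.
- cams.camera_info(name): a dict with "fx", "fy", "cx", "cy" (pixels), "position" and "orientation" of the camera in the world; the wrist camera has in their place "mount" (4x4, takes a point from camera to tool coordinates, whose origin is the TCP and whose axes are the flange's). Camera axes: x right, y down, z forward; pixel columns grow to the right and rows downward; lengths in m; the calibration is good to about 2 mm. The wrist camera is an equidistant fisheye: a pixel r from the principal point sees the ray r / f radians off the axis. A picture is of the moment at which its call begins: read the wrist's pose just before it. camera_info takes no time and is no camera call.
- env.finish_job(): hands the job in; it is judged then, once.
The state is a dict: "clock": time; "q": joint angles; "qvel": joint speeds; "joint_efforts": joint torques, N m; "eef_pos": TCP position; "tcp_rot": TCP orientation; "wrist_force": force on the tool from outside, world axes, zero at the start; "wrist_torque": the same for the moment, N m; "grip_width": opening from 0.0 (shut) to 1.0 (fully open); "grip_force": force on a finger pad.
Only numpy, scipy, OpenCV 4.12 (cv2) and the standard library are available. Lean on these libraries where they do the work, as an engineer would, in place of code of your own. Each camera call takes 0.05 s, during which the arm holds its last target. There are 200 camera calls.

### The job

Check the joint of the steel bracket in the welding fixture: first swing the latch over the bracket by turning its black handle clockwise until it clicks past its detent, then take the spring-nosed probe from its fork. Put its tip lightly into the L-shaped seam at the free end of the long leg, draw it slowly (about 5 cm a second at most) round the corner to the free end of the short leg without lifting it out on the way, and hang the probe upright back in its fork. Leave the latch closed, the bracket in its nest, and the bin, carton and hammer where they are.

Things in the scene. Friction and masses are not known exactly. Their poses are not given: they have to be found in the camera images.
- fixture: grey fixture plate 220 x 200 x 15 mm, fixed to the surface; carries the bracket in a nest of low strips (10 mm above the plate) and the latch. Origin at its underside (z = 0), below the centre of the bracket; the plate runs from -110 to 110 mm in its x and -125 to 75 mm in its y. z up.
- latch_grip (a point): middle of the latch's black bar handle (46 long, 12 thick, 24 mm high: 13 below to 11 above this point), on the vertical turning axis, 73 mm above the surface. Its x axis runs along the bar, the way the steel latch arm points (60 mm long from the axis, 14 wide, its top 32 mm below this point), and turns with the latch
- latch (a joint): latch angle in rad: 0 = open (arm beside the bracket), grows clockwise seen from above. A spring strut at its hub is the detent: it resists (about 0.1 N m) up to 0.75 and springs back if let go, then clicks over and holds the latch at its stop, 1.36 = closed with the arm over the bracket
- bracket: loose steel bracket, 1.6 kg, in the nest with 1.5 mm play: plate 160 (x) x 110 (y) x 14 mm, flange 20 mm high on its +x edge. Origin: centre of its underside, 15 mm above the surface; z up. In its top the seam, a dark L-shaped groove 8 mm wide, 6 mm deep, ends closed: long leg 85 mm along the plate's long side, short leg 50 mm parallel to the flange
- seam_start (a point): on the groove's floor, on its centreline, 4 mm from the closed free end of the long leg, at (-60, 25, 8) mm in the bracket's frame; 23 mm above the surface
- seam_corner (a point): on the groove's floor where the two centrelines meet, at (25, 25, 8) mm in the bracket's frame
- seam_end (a point): on the groove's floor, on its centreline, 4 mm from the closed free end of the short leg, at (25, -25, 8) mm in the bracket's frame
- stand: fixed steel stand for the probe: foot 100 x 90 mm, post at its back and, 115 mm above the surface, a level fork of two prongs open to the stand's -x side. Origin at z = 0 below the seat; prongs from x = -28 to 22 mm, slot 20 mm wide (y -10 to 10), post from x = 22 mm on, as high as the prongs
- seat (a point): where the probe hangs: centre of the slot at the height of the prongs' top, 115 mm above the surface, x = 0 of the stand
- probe: spring-nosed probe, 112 g, 160 mm long, round, upright. Origin on its axis at the underside of its collar (diameter 32, 6 mm thick), which rests on the prongs; z towards the black handle (diameter 18 mm, from 6 to 75 mm above the origin: grip here). Below the collar a barrel of diameter 13 mm for 55 mm, then the thin nose
- probe_tip (a point): lowest point of the nose's round tip (diameter 5 mm), 85 mm below the probe's origin when the nose is out
- probe_nose (a joint): how far the nose is pushed into the barrel, 0 = out, stop at 0.010 m; spring 0.6 N at first touch and 0.3 N more per mm
- bin: bystander: white plastic bin of nails, 110 x 100 x 60 mm, origin under its centre
- carton: bystander: open cardboard carton of nails, 110 x 140 x 90 mm, origin under its centre
- hammer: bystander: hammer lying on the mat, about 300 mm long
Things that resemble listed ones, but are neither listed nor needed, are in the scene too. What is meant by the probe is not green or yellow, and is the larger of those in its own colour.

How it is judged (in metres and radians):
On the way, in this order (a step that is already met when the one before it is completed fails the run):
1. the latch is turned past its detent, over the bracket, and has clicked (value of joint latch above 1.15 rad), for 0.2 s.
2. the probe is lifted out of its fork (value of joint latch above 1.15 rad and distance between probe and seat above 0.04 m), for 0.1 s.
3. the tip is down in the seam at the end of its long leg (x of probe_tip in the frame of bracket between -0.066 and -0.054 m and y of probe_tip in the frame of bracket between 0.02 and 0.03 m and z of probe_tip in the frame of bracket below 0.0125 m and contact force between probe and bracket above 0.2 N).
4. the tip runs in the long leg, 21 mm from its end (x of probe_tip in the frame of bracket between -0.043 and -0.035 m and y of probe_tip in the frame of bracket between 0.02 and 0.03 m and z of probe_tip in the frame of bracket below 0.0125 m and contact force between probe and bracket above 0.2 N).
5. the tip runs in the long leg, 42 mm from its end (x of probe_tip in the frame of bracket between -0.022 and -0.014 m and y of probe_tip in the frame of bracket between 0.02 and 0.03 m and z of probe_tip in the frame of bracket below 0.0125 m and contact force between probe and bracket above 0.2 N).
6. the tip runs in the long leg, 63 mm from its end (x of probe_tip in the frame of bracket between -0.001 and 0.007 m and y of probe_tip in the frame of bracket between 0.02 and 0.03 m and z of probe_tip in the frame of bracket below 0.0125 m and contact force between probe and bracket above 0.2 N).
7. the tip reaches the corner of the seam (x of probe_tip in the frame of bracket between 0.0195 and 0.0305 m and y of probe_tip in the frame of bracket between 0.0195 and 0.0305 m and z of probe_tip in the frame of bracket below 0.0125 m and contact force between probe and bracket above 0.2 N).
8. the tip runs in the short leg, 16 mm past the corner (x of probe_tip in the frame of bracket between 0.02 and 0.03 m and y of probe_tip in the frame of bracket between 0.005 and 0.013 m and z of probe_tip in the frame of bracket below 0.0125 m and contact force between probe and bracket above 0.2 N).
9. the tip runs in the short leg, 32 mm past the corner (x of probe_tip in the frame of bracket between 0.02 and 0.03 m and y of probe_tip in the frame of bracket between -0.011 and -0.003 m and z of probe_tip in the frame of bracket below 0.0125 m and contact force between probe and bracket above 0.2 N).
10. the tip reaches the end of the short leg (x of probe_tip in the frame of bracket between 0.02 and 0.03 m and y of probe_tip in the frame of bracket between -0.031 and -0.019 m and z of probe_tip in the frame of bracket below 0.0125 m and contact force between probe and bracket above 0.2 N).
At the end, for the whole second after the job is handed in: The latch is closed (over 1.15 rad); the probe hangs at rest in its fork: collar on the prongs (-4 to +5 mm), within 14 mm of the seat, less than 0.15 rad from upright; the bracket lies flat in its nest (value of joint latch above 1.15 rad and horizontal distance between probe and seat below 0.014 m and z of probe in the frame of seat between -0.004 and 0.005 m and angle between probe's own z axis and vertical below 0.15 rad and linear speed of probe below 0.03 m/s and z of bracket in the frame of fixture between 0.012 and 0.018 m and angle between bracket's own z axis and vertical below 0.05 rad); the robot touches nothing.
It fails at once if the probe moves faster than 0.06 m/s while it touches the bracket (contact force between probe and bracket above 0.3 N and linear speed of probe above 0.06 m/s).
It fails at once if the probe is pressed on the bracket with more than 15 N (contact force between probe and bracket above 15 N).
It fails at once if the tip is lifted out of the seam between its ends (tip 1.5 to 10 mm above the plate, over the seam, more than 12 mm from both its ends) ((z of probe_tip in the frame of bracket between 0.0155 and 0.024 m and x of probe_tip in the frame of bracket between -0.048 and 0.029 m and y of probe_tip in the frame of bracket between 0.021 and 0.029 m) or (z of probe_tip in the frame of bracket between 0.0155 and 0.024 m and x of probe_tip in the frame of bracket between 0.021 and 0.029 m and y of probe_tip in the frame of bracket between -0.013 and 0.029 m)).
It fails at once if the bracket is shifted by more than 8 mm (distance of bracket from where it was at the start of the episode above 0.008 m).
It fails at once if a bystander is moved by more than 20 mm (distance of any of bin, carton, hammer from where it was at the start of the episode above 0.02 m).
It also fails if it takes over 72 s, if anything falls off the work surface, if the arm or the gripper's body presses on something with over 40 N, if the wrist force passes 120 N, or if a joint passes its speed limit or range.

## Working session

There is one attempt and no reset: what is moved stays moved. The work goes in short steps, Python scripts to look and compute and a tool call to move; the robot and the scene stay as the last step left them, time stands still between calls to the robot, and variables do not carry over. Pictures are saved under pics/ and viewed, at most 10 in all, crops included, and the job is handed in when it is done.

Besides the shell and the picture viewer there is one more tool, called in YAML: its name, and indented under it one key for each argument. servo_tool: Moves the arm, as the interface text tells. Its arguments: {"type":"object","properties":{"deltas":{"type":"array","items":{"type":"array","items":{"type":"number","minimum":-1,"maximum":1}}},"claw":{"type":"number"},"force":{"type":"number"}},"required":["deltas"]}

```bash
ls; mkdir -p pics; python3 - <<'E'
from rig import status,cams
import cv2,numpy as np
s=status.observe();print({k:np.round(v,3).tolist() for k,v in s.items()})
for n in ["scene","side","wrist"]:
    print(n,{k:np.round(v,4).tolist() for k,v in cams.camera_info(n).items()})
    cv2.imwrite(f"pics/{n}0.png",cams.camera(n)[:,:,::-1])
E
```

```text
pics
{'clock': 0.0, 'q': [64.045, 30.778, -0.253, 88.171, 0.151, 61.152, -4.081], 'qvel': [0.027, 0.001, -0.049, 0.027, 0.061, 0.009, 0.035], 'joint_efforts': [-0.001, -58.34, 1.048, -25.91, 0.012, 0.009, 0.0], 'eef_pos': [0.245, -0.601, 0.202], 'tcp_rot': [[0.926, 0.377, -0.001], [0.377, -0.926, 0.002], [-0.0, -0.002, -1.0]], 'wrist_force': [-0.393, -0.466, -0.013], 'wrist_torque': [0.007, -0.01, -0.028], 'grip_force': 0.0, 'grip_width': 1.002}
scene {'fx': 433.7532, 'fy': 433.7532, 'cx': 277.3174, 'cy': 216.1879, 'position': [1.0724, -0.5115, 1.0268], 'orientation': [[0.7579, 0.519, -0.3952], [0.6524, -0.6011, 0.4616], [0.002, -0.6077, -0.7942]]}
side {'fx': 448.4389, 'fy': 448.4389, 'cx': 275.2637, 'cy': 210.4186, 'position': [0.0283, 0.581, 0.8125], 'orientation': [[-0.6705, -0.4904, 0.5567], [-0.7419, 0.4513, -0.4959], [-0.0081, -0.7456, -0.6664]]}
wrist {'fx': 325.1923, 'fy': 325.1923, 'cx': 283.1151, 'cy': 206.6729, 'mount': [[-0.0, -0.9476, -0.3195, 0.0827], [1.0, -0.0001, 0.0001, -0.0014], [-0.0001, -0.3195, 0.9476, -0.1709], [0.0, 0.0, 0.0, 1.0]]}
```

View pics/scene0.png

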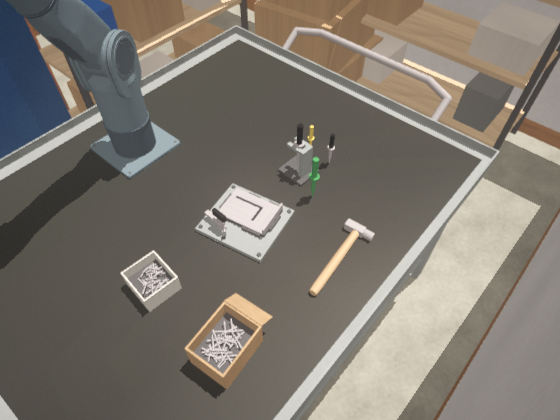

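View pics/side0.png

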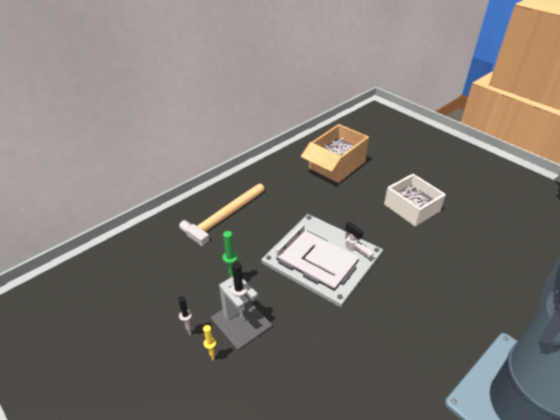

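The scene view shows the fixture around (245,220), the latch at (216,216), the stand at (300,160) with the black-handled probe at (300,133), and lookalikes at (331,142), (315,168) and (311,133). The side view shows the fixture at (323,258), the latch at (357,240) and the probe at (238,275). I'll enlarge both.

```bash
python3 - <<'E'
import cv2,numpy as np
a=cv2.imread("pics/scene0.png");b=cv2.imread("pics/side0.png")
r=lambda c:cv2.resize(c,(400,560),interpolation=cv2.INTER_CUBIC)
A=cv2.resize(a[115:265,190:340],(0,0),fx=2.66,fy=2.66*1,interpolation=cv2.INTER_CUBIC)
B=cv2.resize(b[205:365,200:400],(0,0),fx=2,fy=2,interpolation=cv2.INTER_CUBIC)
A=cv2.resize(a[120:265,190:345],(0,0),fx=4,fy=4,interpolation=cv2.INTER_CUBIC)
B=cv2.resize(b[210:360,170:390],(0,0),fx=3.6,fy=3.6,interpolation=cv2.INTER_CUBIC)
print(A.shape,B.shape)
cv2.imwrite("pics/A.png",A);cv2.imwrite("pics/B.png",B)
E
```

```text
(580, 620, 3) (540, 792, 3)
```

View pics/A.png

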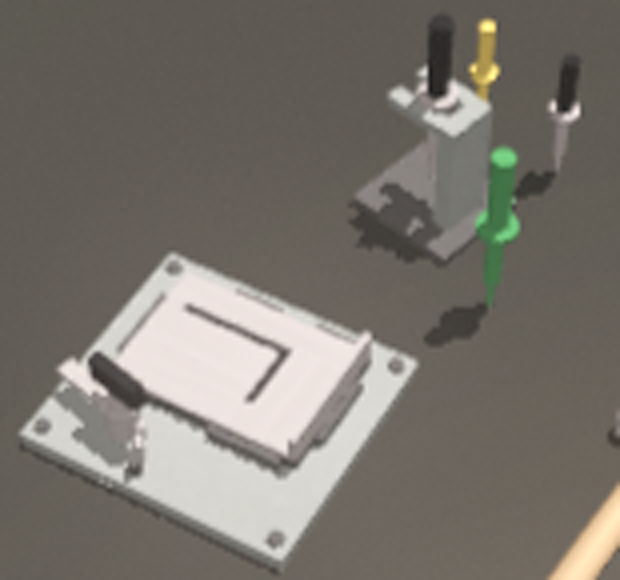

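View pics/B.png

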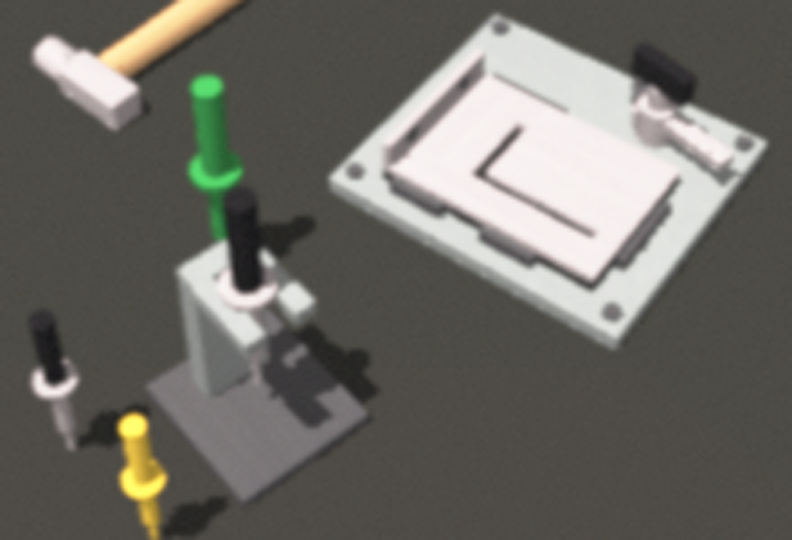

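Crop A (scene, 4x, offset 190,120) shows the plate corners at (173,254), (416,361), (281,567) and (21,433), the seam from (187,307) via (287,351) to (250,402), the handle centre near (117,378), and the probe collar at (438,97). Crop B (side, 3.6x, offset 170,210) shows the plate corners at (333,180), (498,14), (767,146) and (616,346), the seam from (592,234) via (482,172) to (519,128), the handle at (663,74), and the probe's top at (241,196) and collar at (248,285).

```bash
cat > h.py <<'E'
import numpy as np,cv2
from rig import status,cams
def ray(n,u,v,s=None):
    c=cams.camera_info(n);x=(u-c["cx"])/c["fx"];y=(v-c["cy"])/c["fy"]
    if n!="wrist":
        R=np.array(c["orientation"]);return np.array(c["position"]),R@np.array([x,y,1])
    r=np.hypot(x,y)+1e-12;d=np.array([x/r*np.sin(r),y/r*np.sin(r),np.cos(r)])
    M=np.array(c["mount"]);R=np.array(s["tcp_rot"])
    return np.array(s["eef_pos"])+R@M[:3,3],R@M[:3,:3]@d
def plane(n,u,v,z,s=None):
    p,d=ray(n,u,v,s);return p+d*(z-p[2])/d[2]
def tri(*rs):
    A=0;b=0
    for p,d in rs:
        d=d/np.linalg.norm(d);P=np.eye(3)-np.outer(d,d);A=A+P;b=b+P@p
    return np.linalg.solve(A,b)
def proj(n,X,s=None):
    c=cams.camera_info(n);X=np.array(X)
    if n!="wrist": q=np.array(c["orientation"]).T@(X-np.array(c["position"]));return c["cx"]+c["fx"]*q[0]/q[2],c["cy"]+c["fy"]*q[1]/q[2]
    M=np.array(c["mount"]);R=np.array(s["tcp_rot"]);t=R.T@(X-np.array(s["eef_pos"]));q=M[:3,:3].T@(t-M[:3,3])
    th=np.arctan2(np.hypot(q[0],q[1]),q[2]);k=th/np.hypot(q[0],q[1]);return c["cx"]+c["fx"]*k*q[0],c["cy"]+c["fy"]*k*q[1]
def fit(L,W):  # local xy -> world xy, returns yaw,t,rms
    L=np.array(L)[:,:2];W=np.array(W)[:,:2];a,b=L-L.mean(0),W-W.mean(0)
    y=np.arctan2((a[:,0]*b[:,1]-a[:,1]*b[:,0]).sum(),(a*b).sum());R=np.array([[np.cos(y),-np.sin(y)],[np.sin(y),np.cos(y)]])
    t=W.mean(0)-R@L.mean(0);return y,t,np.abs(W-(L@R.T+t)).max()
E
python3 - <<'E'
from h import *
np.set_printoptions(precision=4,suppress=True)
A=lambda u,v:("scene",190+(u+.5)/4-.5,120+(v+.5)/4-.5)
B=lambda u,v:("side",170+(u+.5)/3.6-.5,210+(v+.5)/3.6-.5)
Lc=[(-.11,.075),(.11,.075),(.11,-.125),(-.11,-.125)]
fa=[plane(*A(*p),.015) for p in [(173,254),(416,361),(281,567),(21,433)]]
fb=[plane(*B(*p),.015) for p in [(616,346),(333,180),(498,14),(767,146)]]
print("fix",fit(Lc,fa),fit(Lc,fb))
Ls=[(-.06,.025),(.025,.025),(.025,-.025)]
print("seam",fit(Ls,[plane(*A(*p),.029) for p in [(187,307),(287,351),(250,402)]]),fit(Ls,[plane(*B(*p),.029) for p in [(592,234),(482,172),(519,128)]]))
print("latch",tri(ray(*A(117,378)),ray(*B(663,74))))
print("bar dir",plane(*A(95,360),.08)-plane(*A(140,398),.08),plane(*B(640,50),.08)-plane(*B(690,88),.08))
print("top",tri(ray(*A(441,22)),ray(*B(241,196))),"collar",tri(ray(*A(438,97)),ray(*B(248,285))))
E
```

```text
fix (np.float64(0.19449338207356498), array([0.5003, 0.0316]), np.float64(0.0035498011040516753)) (np.float64(0.189996436981032), array([0.4937, 0.0355]), np.float64(0.002219044810623627))
seam (np.float64(0.19667334368697914), array([0.4994, 0.0317]), np.float64(0.0017968483816674478)) (np.float64(0.19499953978008294), array([0.496 , 0.0325]), np.float64(0.0018014262202878453))
latch [ 0.4696 -0.0581  0.0729]
bar dir [-0.0471  0.003   0.    ] [ 0.0451 -0.0033  0.    ]
top [0.4879 0.2693 0.1891] collar [0.4888 0.2697 0.1161]
```

Estimates agree to within a few mm. Now I'll move to a lookout above the latch, turning the tool towards the bar.

servo_tool:
  deltas:
    - [0.516,-0.523,0,0,0,-1]
    - [0.516,-0.523,0,0,0,-1]
    - [0.516,-0.523,0,0,0,-1]
    - [0.516,-0.523,0,0,0,-1]
    - [0.516,-0.523,0,0,0,-1]
    - [0.516,-0.523,0,0,0,-1]
    - [0.516,-0.523,0,0,0,-1]
    - [0.516,-0.523,0,0,0,-1]
    - [0.516,-0.523,0,0,0,-1]
    - [0.516,-0.523,0,0,0,-1]
  claw: 1

```text
clock: 1.4
eef_pos: [0.4706, -0.0547, 0.2026]
tcp_rot: [[-0.383, 0.924, 0.001], [0.924, 0.383, 0.001], [0.001, 0.001, -1.0]]
wrist_force: [-0.1, -1.5, 0.4]
grip_width: 1.004
grip_force: 0.0
```

servo_tool:
  deltas:
    - [0,0,0,0,0,-0.71]
    - [0,0,0,0,0,-0.71]
    - [0,0,0,0,0,-0.71]
    - [0,0,0,0,0,-0.71]
    - [0,0,0,0,0,-0.71]
    - [0,0,0,0,0,-0.71]
    - [0,0,0,0,0,-0.71]
    - [0,0,0,0,0,-0.71]

```text
clock: 2.4
eef_pos: [0.4695, -0.0588, 0.2023]
tcp_rot: [[-0.997, 0.072, -0.0], [0.072, 0.997, -0.0], [0.0, -0.0, -1.0]]
wrist_force: [0.5, 0.5, -0.1]
grip_width: 1.001
grip_force: 0.0
```

```bash
cat >> h.py <<'E'
from scipy.spatial.transform import Rotation as Ro
def go(pos,yaw,s=None):  # scaled row for tool-down pose, yaw of tool x in deg
    s=s or status.observe();R=np.array(s["tcp_rot"]);y=np.radians(yaw);c,n=np.cos(y),np.sin(y)
    T=np.array([[c,n,0],[n,-c,0],[0,0,-1]]);d=R.T@(np.array(pos)-np.array(s["eef_pos"]))/.8
    r=Ro.from_matrix(R.T@T).as_rotvec(degrees=True)/90
    return np.round(np.r_[d,r],4).tolist()
E
python3 - <<'E'
from h import *
s=status.observe();print(s["clock"],np.round(s["eef_pos"],4),np.round(s["tcp_rot"],3).tolist(),np.round(s["q"],1))
im=cams.camera("wrist");cv2.imwrite("pics/w1.png",im[:,:,::-1])
import json;json.dump({k:np.array(v).tolist() for k,v in s.items()},open("w1.json","w"))
for X in [(.4696,-.058,.084),(.498,.032,.029),(.4885,.2695,.115)]: print(proj("wrist",X,s))
E
```

```text
2.4 [ 0.4695 -0.0588  0.2023] [[-0.997, 0.072, -0.0], [0.072, 0.997, -0.0], [0.0, -0.0, -1.0]] [ 39.5  19.  -45.  112.1  16.3  55.3  72.5]
(np.float64(282.50814346936323), np.float64(191.2807674272678))
(np.float64(363.96441801701945), np.float64(196.87621913163704))
(np.float64(570.0359753904785), np.float64(198.89766096182618))
```

View pics/w1.png

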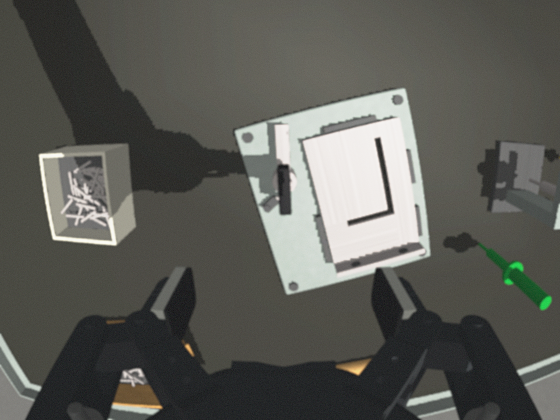

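The wrist view shows the latch handle at about (285,189), vertical in the picture, with the arm pointing up. The seam runs from (378,140) via (390,213) to (349,222), and the fixture corners are at (235,130), (405,89), (431,255) and (288,294). I'll refine with masks.

```bash
python3 - <<'E'
from h import *
import json
np.set_printoptions(precision=4,suppress=True)
s=json.load(open("w1.json"));im=cv2.imread("pics/w1.png");g=cv2.cvtColor(im,cv2.COLOR_BGR2GRAY)
def blob(x0,y0,x1,y1,t):
    m=(g[y0:y1,x0:x1]<t).astype(np.uint8);n,l,st,c=cv2.connectedComponentsWithStats(m)
    i=1+st[1:,4].argmax();ys,xs=np.where(l==i);return np.c_[xs+x0,ys+y0],st[i,4]
P,a=blob(335,125,408,238,90)
W=np.array([plane("wrist",u,v,.026,s)[:2] for u,v in P])
y=np.radians(11.1);R=np.array([[np.cos(y),-np.sin(y)],[np.sin(y),np.cos(y)]])
for yd in (10.5,11.1,11.7,12.3):
    y=np.radians(yd);R=np.array([[np.cos(y),-np.sin(y)],[np.sin(y),np.cos(y)]]);L=W@R
    lo=L.min(0);hi=L.max(0);print(yd,lo,hi,hi-lo)
    # groove extents x -64..29, y -29..29
    print(" origin",R@((lo+hi)/2-np.array([-.0175,0])))
P,a=blob(272,158,298,222,50)
print("handle px",a,P.mean(0),P.min(0),P.max(0))
W=np.array([plane("wrist",u,v,.078,s)[:2] for u,v in P])
c,(w,h),an=cv2.minAreaRect((W*1000).astype(np.float32));print(c,w,h,an,W.mean(0))
vx=cv2.fitLine((W*1000).astype(np.float32),cv2.DIST_L2,0,.01,.01).ravel();print("yaw",np.degrees(np.arctan2(vx[1],vx[0])),vx)
Lc=[(-.11,.075),(.11,.075),(.11,-.125),(-.11,-.125)]
print("fix",fit(Lc,[plane("wrist",*p,.015,s) for p in [(405.5,88.5),(431,255),(288.5,293.5),(235,129.5)]]))
E
```

```text
10.5 [ 0.4341 -0.0827] [ 0.5247 -0.0277] [0.0905 0.0549]
 origin [0.4986 0.0363]
11.1 [ 0.4338 -0.0881] [ 0.5238 -0.0332] [0.09  0.055]
 origin [0.4987 0.036 ]
11.7 [ 0.4334 -0.0936] [ 0.5232 -0.0381] [0.0898 0.0554]
 origin [0.4989 0.0361]
12.3 [ 0.433 -0.099] [ 0.5226 -0.0427] [0.0897 0.0563]
 origin [0.499  0.0363]
handle px 152 [280.9145 178.6382] [278 165] [287 196]
(460.7205810546875, -59.59021759033203) 8.359946250915527 29.783660888671875 75.7520523071289 [ 0.459  -0.0587]
yaw -6.7111883 [  0.9931  -0.1169 459.0099 -58.7342]
fix (np.float64(0.19890534741244967), array([0.4974, 0.0371]), np.float64(0.002568266676493569))
```

```bash
python3 - <<'E'
from h import *
import json
np.set_printoptions(precision=4,suppress=True)
s=json.load(open("w1.json"));im=cv2.imread("pics/w1.png")
g=cv2.cvtColor(im,cv2.COLOR_BGR2GRAY);a=g[158:222:3,270:302]
for i,r in enumerate(a): print(158+3*i,r[::2])
p=[plane("wrist",*q,.084,s) for q in [(283,166),(285,189),(287,213)]];print(p)
d=p[0]-p[2];print("yaw",np.degrees(np.arctan2(d[1],d[0])),np.linalg.norm(d))
for z in (.056,.095): print(go((.4696,-.0585,z),175.9))
E
```

```text
158 [108 112 112 149 199 221 232 235 236 232 212 216 217 217 217 221]
161 [111 110 110 115 123 136 205 237 237 235 217 217 219 219 218 218]
164 [109 111 110 112  93  70  94 131 125 170 220 220 219 220 218 216]
167 [110 111 113  99  46  29  33  34  26  87 178 203 219 220 217 217]
170 [111 112 108  83  46  53  55  60  63  77 124 128 195 217 219 218]
173 [111 106  99  91  45  36  41  60  64  78 186 198 157 213 220 220]
176 [110 105 119 110  44  31  38  61  65  69 195 238 220 198 220 220]
179 [108 113 124 113  52  38  30  48  64  61 136 230 237 223 218 218]
182 [113 117 125 115  57  37  38  54  64  62 157 227 236 229 218 216]
185 [110 117 124 121  66  32  47  63  67  68 177 234 235 222 219 218]
188 [112 112 116 123  71  33  46  62  61  62 152 233 226 217 217 218]
191 [111 108 121 156  83  29  47  60  62  60 133 221 218 217 217 217]
194 [111 107 103 109  75  32  45  61  60  62 118 212 216 217 216 218]
197 [ 89  87  97 170 152  52  58  61  60  59 116 211 217 218 216 217]
200 [106 115 116 128 127  52  58  59  65  59 104 212 219 216 214 216]
203 [117 115 116 120 110  49  58  60  64  61 101 209 219 218 218 216]
206 [109 120 146 198 176  64  57  60  57  56  93 205 216 216 216 216]
209 [126 181 212 216 184  71  56  57  63  61  88 194 218 218 216 217]
212 [205 215 212 214 188  85  52  57  55  52  83 192 216 217 216 216]
215 [213 215 214 213 211 182 160 163 182 190 195 216 216 216 217 215]
218 [213 214 212 213 212 211 213 216 216 216 217 217 218 218 218 217]
221 [213 214 212 212 213 212 212 216 215 215 215 215 216 216 214 215]
[array([ 0.4459, -0.0558,  0.084 ]), array([ 0.4676, -0.0555,  0.084 ]), array([ 0.4912, -0.0553,  0.084 ])]
yaw -179.36248718950492 0.04529303509388002
[-0.0, 0.0004, 0.1829, -0.0001, -0.0001, 0.0]
[-0.0, 0.0004, 0.1342, -0.0001, -0.0001, 0.0]
```

servo_tool:
  deltas:
    - [0,0.002,0.06,0,0,-0.023]
    - [0,0.002,0.12,0,0,-0.023]
    - [0,0.002,0.17,0,0,-0.023]
    - [0,0.002,0.183,0,0,-0.023]
    - [0,0.002,0.183,0,0,-0.023]
  claw: 1

```text
clock: 3.08
eef_pos: [0.47, -0.057, 0.0563]
tcp_rot: [[-0.999, 0.033, -0.0], [0.033, 0.999, 0.0], [0.0, 0.0, -1.0]]
wrist_force: [0.0, -0.5, 0.4]
grip_width: 1.0
grip_force: 0.0
```

servo_tool:
  deltas:
    - [0,0,0,0,0,0]
    - [0,0,0,0,0,0]
    - [0,0,0,0,0,0]
    - [0,0,0,0,0,0]
    - [0,0,0,0,0,0]
    - [0,0,0,0,0,0]
  claw: -1
  force: 30

```text
clock: 3.82
eef_pos: [0.4697, -0.0571, 0.056]
tcp_rot: [[-0.999, 0.033, -0.0], [0.033, 0.999, 0.0], [0.0, 0.0, -1.0]]
wrist_force: [0.1, -0.3, -0.5]
grip_width: -0.004
grip_force: 0.0
```

Fingers closed on nothing, so I'll look.

```bash
python3 - <<'E'
from h import *
a=cams.camera("side")[:,:,::-1];b=cams.camera("scene")[:,:,::-1];cv2.imwrite("pics/s2.png",a)
A=cv2.resize(a[180:300,290:420],(400,369),interpolation=cv2.INTER_CUBIC);B=cv2.resize(b[150:270,165:295],(400,369),interpolation=cv2.INTER_CUBIC)
cv2.imwrite("pics/c2.png",np.hstack([A,B]))
s=status.observe();print(s["grip_width"],s["grip_force"],s["wrist_force"])
E
```

```text
0.0027078581434727216 0.0 [-0.72456702 -0.46552878  0.87530217]
```

View pics/c2.png

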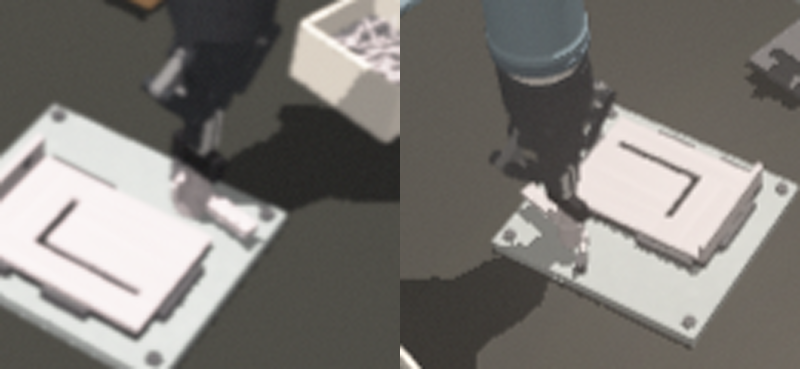

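```bash
python3 - <<'E'
from h import *
a=cams.camera("wrist")[:,:,::-1];a=np.clip(a.astype(float)*1.6,0,255).astype(np.uint8)
s=status.observe();print(s["grip_width"],s["grip_force"],proj("wrist",(.4695,-.057,.084),s),proj("wrist",(.4695,-.057,.0563),s))
cv2.imwrite("pics/w3.png",cv2.resize(a[100:400,180:400],(0,0),fx=2,fy=2,interpolation=cv2.INTER_CUBIC))
E
```

```text
0.000594210952603517 0.0 (np.float64(280.507260011532), np.float64(270.5476988067659)) (np.float64(280.8636700452735), np.float64(246.83437388838945))
```

View pics/w3.png

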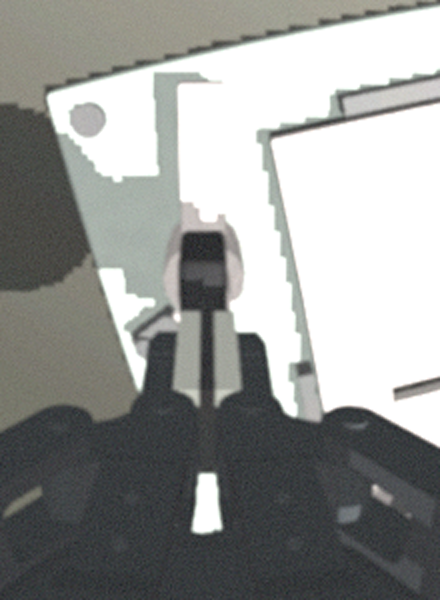

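The wrist crop shows the bar's near end at crop (205,235–310) and the fingertips starting at about y=310 with only a ~13 px gap. I'll compare this with projections.

```bash
python3 - <<'E'
from h import *
s=status.observe();print(s["eef_pos"],s["grip_width"])
c=lambda X:np.round((np.array(proj("wrist",X,s))-[180,100])*2)
for x in (.4465,.4925):
  for z in (.06,.084):
    print(x,z,[c((x,y,z)) for y in (-.063,-.051)])
for z in (.056,.066,.076,.086,.096): print("pad edge",z,[c((x,-.057,z)) for x in (.459,.481)])
E
```

```text
[ 0.46974083 -0.05714359  0.05594274] 0.000594210952603517
0.4465 0.06 [array([177., 224.]), array([221., 223.])]
0.4465 0.084 [array([172., 258.]), array([223., 256.])]
0.4925 0.06 [array([184., 368.]), array([224., 367.])]
0.4925 0.084 [array([182., 415.]), array([226., 414.])]
pad edge 0.056 [array([200., 260.]), array([203., 328.])]
pad edge 0.066 [array([200., 274.]), array([203., 345.])]
pad edge 0.076 [array([200., 290.]), array([203., 363.])]
pad edge 0.086 [array([199., 308.]), array([203., 383.])]
pad edge 0.096 [array([199., 327.]), array([202., 406.])]
```

```bash
python3 - <<'E'
from h import *
import json
w=json.load(open("w1.json"));R=np.array(w["tcp_rot"]);e=np.array(w["eef_pos"])
for z in (0,-.013,-.03,-.045): print("open",z,[np.round(proj("wrist",e+R@[x,y,z],w)) for x in (.011,-.011) for y in (-.0425,.0425)])
s=status.observe()
for z in (.056,.066,.076,.086,.096): print(z,np.round(proj("side",(.4697,-.0571,z))),np.round(proj("scene",(.4697,-.0571,z))))
im=cv2.imread("pics/w1.png");
cv2.imwrite("pics/w1c.png",np.vstack([cv2.resize(np.clip(im[240:400,100:460]*1.,0,255).astype(np.uint8),(720,320)),np.clip(cv2.resize(cv2.imread("pics/s2.png")[200:270,300:460],(720,280))*1.5,0,255).astype(np.uint8)]))
E
```

```text
open 0 [array([207., 229.]), array([354., 229.]), array([211., 263.]), array([351., 263.])]
open -0.013 [array([202., 238.]), array([359., 238.]), array([206., 273.]), array([355., 273.])]
open -0.03 [array([195., 252.]), array([366., 252.]), array([199., 289.]), array([362., 290.])]
open -0.045 [array([187., 267.]), array([374., 267.]), array([193., 306.]), array([368., 306.])]
0.056 [352. 235.] [220. 218.]
0.066 [353. 232.] [219. 215.]
0.076 [353. 229.] [219. 213.]
0.086 [354. 226.] [218. 211.]
0.096 [354. 223.] [218. 209.]
```

View pics/w1c.png

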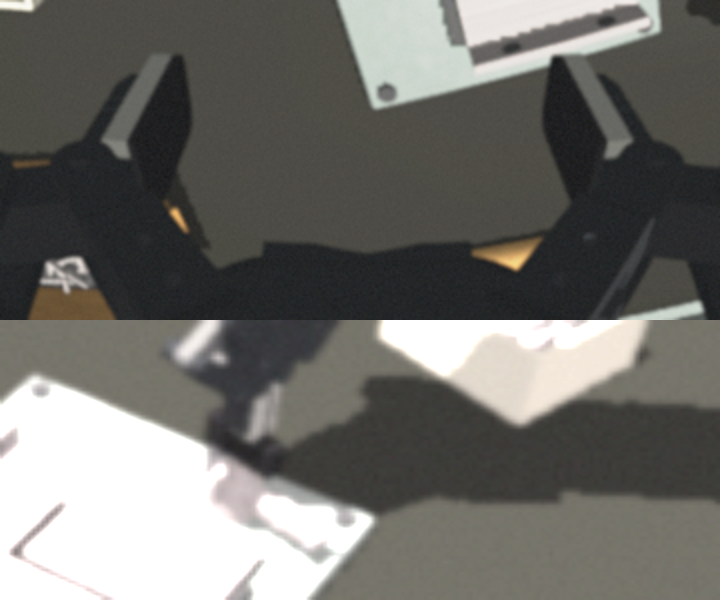

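The images agree that the fingertips end about 30 mm short of the reported TCP, both open in w1 and shut now. They are just above the bar, so I'll open, go 30 mm lower and close again.

servo_tool:
  deltas:
    - [0,0,0,0,0,0]
    - [0,0,0,0,0,0]
    - [0,0,0,0,0,0]
    - [0,0,0,0,0,0]
    - [0,0,0.01,0,0,0]
    - [0,0,0.02,0,0,0]
    - [0,0,0.03,0,0,0]
    - [0,0,0.038,0,0,0]
    - [0,0,0.038,0,0,0]
  claw: 0.3

```text
clock: 5.1
eef_pos: [0.4693, -0.057, 0.025]
tcp_rot: [[-0.999, 0.032, -0.001], [0.032, 0.999, 0.0], [0.001, 0.0, -1.0]]
wrist_force: [-0.8, -0.2, -0.7]
grip_width: 0.65
grip_force: 0.0
```

servo_tool:
  deltas:
    - [0,0,0,0,0,0]
    - [0,0,0,0,0,0]
    - [0,0,0,0,0,0]
    - [0,0,0,0,0,0]
    - [0,0,0,0,0,0]
  claw: -1
  force: 30

```text
clock: 5.72
eef_pos: [0.47, -0.0579, 0.0259]
tcp_rot: [[-0.999, 0.033, 0.0], [0.033, 0.999, -0.001], [-0.0, -0.001, -1.0]]
wrist_force: [-0.5, -3.4, 5.8]
grip_width: 0.156
grip_force: 29.4
```

Gripped the bar. Now I'll turn it clockwise 76°.

servo_tool:
  deltas:
    - [0,-0.001,0,0,0,0.09]
    - [0,-0.001,0,0,0,0.18]
    - [0,-0.001,0,0,0,0.27]
    - [0,-0.001,0,0,0,0.36]
    - [0,-0.001,0,0,0,0.45]
    - [0,-0.001,0,0,0,0.54]
    - [0,-0.001,0,0,0,0.63]
    - [0,-0.001,0,0,0,0.72]
    - [0,-0.001,0,0,0,0.8]
    - [0,-0.001,0,0,0,0.84]

```text
clock: 6.98
eef_pos: [0.4708, -0.057, 0.0259]
tcp_rot: [[-0.215, 0.977, 0.002], [0.977, 0.215, 0.001], [0.0, 0.002, -1.0]]
wrist_force: [1.0, 0.6, 3.0]
grip_width: 0.162
grip_force: 29.2
```

servo_tool:
  deltas:
    - [0,0,0,0,0,0]
    - [0,0,0,0,0,0]

```text
clock: 7.22
eef_pos: [0.4708, -0.057, 0.0259]
tcp_rot: [[-0.219, 0.976, 0.002], [0.976, 0.219, 0.001], [0.001, 0.002, -1.0]]
wrist_force: [1.0, 3.1, 5.4]
grip_width: 0.157
grip_force: 29.4
```

servo_tool:
  deltas:
    - [0,0,0,0,0,0]
    - [0,0,0,0,0,0]
    - [0,0,0,0,0,0]
    - [0,0,0,0,0,0]
    - [0,0,-0.03,0,0,0]
    - [0,0,-0.08,0,0,0]
    - [0,0,-0.15,0,0,0]
    - [0,0,-0.2,0,0,0]
    - [0,0,-0.2,0,0,0]
  claw: 0.3

```text
clock: 8.35
eef_pos: [0.4719, -0.0582, 0.1884]
tcp_rot: [[-0.217, 0.976, 0.006], [0.976, 0.217, -0.001], [-0.002, 0.006, -1.0]]
wrist_force: [-0.4, -1.0, -0.1]
grip_width: 0.648
grip_force: 0.0
```

```bash
python3 - <<'E'
from h import *
import json
np.set_printoptions(precision=4,suppress=True)
for n in("scene","side"):cv2.imwrite(f"pics/{n}4.png",cams.camera(n)[:,:,::-1])
s=status.observe();print(s["clock"],np.round(s["q"],1),s["eef_pos"])
cv2.imwrite("pics/w4.png",cams.camera("wrist")[:,:,::-1]);json.dump({k:np.array(v).tolist() for k,v in s.items()},open("w4.json","w"))
# latch arm tip check + masks of seam and probe handle in fixed views (initial)
def seam(im,n,roi,t):
    x0,y0,x1,y1=roi;g=cv2.cvtColor(im,cv2.COLOR_BGR2GRAY);g=cv2.resize(g[y0:y1,x0:x1],(0,0),fx=4,fy=4,interpolation=cv2.INTER_CUBIC)
    m=(g<t).astype(np.uint8);k,l,st,c=cv2.connectedComponentsWithStats(m)
    i=1+st[1:,4].argmax();ys,xs=np.where(l==i);return st[i],np.array([plane(n,x0+(a+.5)/4-.5,y0+(b+.5)/4-.5,.027)[:2] for a,b in zip(xs,ys)])
for n,roi in (("scene",(233,190,265,224)),("side",(300,243,338,278))):
    im=cv2.imread(f"pics/{n}0.png")
    for t in (110,140):
        st,W=seam(im,n,roi,t);y=np.radians(11.2);R=np.array([[np.cos(y),-np.sin(y)],[np.sin(y),np.cos(y)]]);L=W@R
        lo,hi=L.min(0),L.max(0);print(n,t,st,hi-lo,"origin",R@((lo+hi)/2-np.array([-.0175,0])))
E
```

```text
8.45 [ 19.6  16.2 -21.1 114.1   7.4  50.9   7.1] [ 0.4694 -0.0582  0.1853]
scene 110 [ 72   0  56  25 762] [0.0485 0.0221] origin [0.486  0.1112]
scene 140 [ 69   0  59  27 906] [0.0515 0.0241] origin [0.4857 0.1101]
side 110 [ 10  14  44  51 283] [0.006  0.0471] origin [0.5378 0.0425]
side 140 [  0 108  52  32 603] [0.036  0.0135] origin [0.4942 0.0976]
```

```bash
python3 - <<'E'
from h import *
import json
np.set_printoptions(precision=4,suppress=True)
y=np.radians(11.2);R=np.array([[np.cos(y),-np.sin(y)],[np.sin(y),np.cos(y)]]);o=np.array([.4985,.034])
def run(f,n,s,t,k=4):
    g=cv2.cvtColor(cv2.imread(f),cv2.COLOR_BGR2GRAY);g=cv2.resize(g,(0,0),fx=k,fy=k,interpolation=cv2.INTER_CUBIC)
    poly=np.array([proj(n,[*(o+R@q),.029],s) for q in np.array([(-.072,-.008),(.005,-.008),(.005,-.042),(.045,-.042),(.045,.044),(-.072,.044)])])
    M=np.zeros_like(g);cv2.fillPoly(M,[np.round((poly+.5)*k-.5).astype(int)],1)
    m=((g<t)&(M>0)).astype(np.uint8);_,l,st,c=cv2.connectedComponentsWithStats(m);i=1+st[1:,4].argmax();ys,xs=np.where(l==i)
    W=np.array([plane(n,(a+.5)/k-.5,(b+.5)/k-.5,.028,s)[:2] for a,b in zip(xs,ys)])
    for yd in (10.5,11.2,12):
        q=np.radians(yd);Q=np.array([[np.cos(q),-np.sin(q)],[np.sin(q),np.cos(q)]]);L=W@Q;lo,hi=np.percentile(L,.5,0),np.percentile(L,99.5,0)
        print(f,t,yd,st[i][4],hi-lo,Q@((lo+hi)/2+[.0175,0]))
    # leg lines
    L=(W-o)@R;a=L[(L[:,0]<.01)&(L[:,0]>-.055)];b=L[(L[:,1]<.01)&(L[:,1]>-.02)]
    pa=np.polyfit(a[:,0],a[:,1],1);pb=np.polyfit(b[:,1],b[:,0],1);print("  long leg y at x=-18:",np.polyval(pa,-.018),"dyaw",np.degrees(pa[0]),"short x at y=0",np.polyval(pb,0),"dyaw",-np.degrees(pb[0]))
run("pics/scene0.png","scene",None,130);run("pics/side0.png","side",None,130)
run("pics/w1.png","wrist",json.load(open("w1.json")),110);run("pics/w4.png","wrist",json.load(open("w4.json")),110)
E
```

```text
Traceback (most recent call last):
  File "h.py", line 11, in plane
    p,d=ray(n,u,v,s);return p+d*(z-p[2])/d[2]
        ~~~^^^^^^^^^
  File "h.py", line 4, in ray
    c=cams.camera_info(n);x=(u-c["cx"])/c["fx"];y=(v-c["cy"])/c["fy"]
ValueError: time passes only in moves, steps and waits
```

```bash
python3 - <<'E'
import re
t=open("h.py").read().replace("cams.camera_info(n)","info(n)").replace("def ray","import functools\n@functools.lru_cache(None)\ndef info(n): return cams.camera_info(n)\ndef ray",1)
open("h.py","w").write(t)
E
cat > seam.py <<'E'
from h import *
import json
np.set_printoptions(precision=4,suppress=True)
y=np.radians(11.2);R=np.array([[np.cos(y),-np.sin(y)],[np.sin(y),np.cos(y)]]);o=np.array([.4985,.034])
def run(f,n,s,t,k=4):
    g=cv2.cvtColor(cv2.imread(f),cv2.COLOR_BGR2GRAY);g=cv2.resize(g,(0,0),fx=k,fy=k,interpolation=cv2.INTER_CUBIC)
    poly=np.array([proj(n,[*(o+R@q),.029],s) for q in np.array([(-.072,-.008),(.005,-.008),(.005,-.042),(.045,-.042),(.045,.044),(-.072,.044)])])
    M=np.zeros_like(g);cv2.fillPoly(M,[np.round((poly+.5)*k-.5).astype(int)],1)
    m=((g<t)&(M>0)).astype(np.uint8);_,l,st,c=cv2.connectedComponentsWithStats(m);i=1+st[1:,4].argmax();ys,xs=np.where(l==i)
    W=np.array([plane(n,(a+.5)/k-.5,(b+.5)/k-.5,.028,s)[:2] for a,b in zip(xs,ys)])
    L=(W-o)@R;lo,hi=np.percentile(L,.5,0),np.percentile(L,99.5,0);print(f,st[i][4],lo,hi)
    a=L[(L[:,0]<.01)&(L[:,0]>-.055)];b=L[(L[:,1]<.01)&(L[:,1]>-.02)]
    pa=np.polyfit(a[:,0],a[:,1],1);pb=np.polyfit(b[:,1],b[:,0],1);e=np.array([np.polyval(pb,0)-.025,np.polyval(pa,-.018)-.025])
    print("  offset local",e,"dyaw",np.degrees(pa[0]),-np.degrees(pb[0]),"origin",o+R@e)
E
python3 - <<'E'
from seam import *
run("pics/scene0.png","scene",None,130);run("pics/side0.png","side",None,130)
run("pics/w1.png","wrist",json.load(open("w1.json")),110);run("pics/w4.png","wrist",json.load(open("w4.json")),110)
s=json.load(open("w4.json"));X=[*(o+R@[-.06,.025]),.029];print(proj("wrist",X,s))
E
```

```text
pics/scene0.png 653 [-0.0603 -0.0262] [0.0266 0.0256]
  offset local [-0.0003 -0.001 ] dyaw -0.1157888363005936 0.29449141834377573 origin [0.4984 0.0329]
pics/side0.png 464 [ 0.0178 -0.0237] [0.026  0.0256]Traceback (most recent call last):
  File "<stdin>", line 2, in <module>
  File "seam.py", line 13, in run
    pa=np.polyfit(a[:,0],a[:,1],1);pb=np.polyfit(b[:,1],b[:,0],1);e=np.array([np.polyval(pb,0)-.025,np.polyval(pa,-.018)-.025])
    raise TypeError("expected non-empty vector for x")
TypeError: expected non-empty vector for x
```

```bash
python3 - <<'E'
from seam import *
for f,n,s,ts in (("pics/side0.png","side",None,(150,170)),("pics/w1.png","wrist",json.load(open("w1.json")),(110,130)),("pics/w4.png","wrist",json.load(open("w4.json")),(110,130))):
    for t in ts:
        try: run(f,n,s,t)
        except Exception as e: print(f,t,e)
# probe handle axis by triangulating centroids of black blobs
P={}
for n,roi in (("scene",(292,121,308,144)),("side",(228,260,248,290))):
    x0,y0,x1,y1=roi;im=cv2.imread(f"pics/{n}0.png");m=(im.max(2)[y0:y1,x0:x1]<45).astype(np.uint8)
    k,l,st,c=cv2.connectedComponentsWithStats(m);i=1+st[1:,4].argmax();P[n]=c[i]+[x0,y0];print(n,st[i],P[n])
print(tri(ray("scene",*P["scene"]),ray("side",*P["side"])))
E
```

```text
pics/side0.png 797 [-0.0166 -0.0249] [0.0264 0.0263]
  offset local [-0.0013 -0.0004] dyaw 0.8935705952301315 0.15250133280939748 origin [0.4973 0.0333]
pics/side0.png 1622 [-0.0616 -0.0259] [0.027  0.0271]
  offset local [-0.0012 -0.0004] dyaw 0.23915381056547055 0.24639242595850547 origin [0.4974 0.0333]
pics/w1.png 8244 [-0.0633 -0.0262] [0.0262 0.0283]
  offset local [-0.0013  0.0006] dyaw 0.13902260554048443 0.2184959918500968 origin [0.4971 0.0344]
pics/w1.png 9273 [-0.0635 -0.0265] [0.0267 0.0286]
  offset local [-0.0012  0.0006] dyaw 0.14858232626062243 0.23326919529073317 origin [0.4972 0.0344]
pics/w4.png 12624 [-0.062  -0.0256] [0.0281 0.0294]
  offset local [0.0003 0.0015] dyaw 0.12269868552253195 0.14607795146886318 origin [0.4985 0.0355]
pics/w4.png 13778 [-0.0621 -0.0258] [0.0284 0.0296]
  offset local [0.0003 0.0015] dyaw 0.14812670596332983 0.18345975104379728 origin [0.4985 0.0355]
scene [ 5 10  4  6  8] [298.875 133.75 ]
side [  5   7  15  23 190] [238.9368 277.2158]
[0.4851 0.2695 0.1543]
```

```bash
python3 - <<'E'
from h import *
np.set_printoptions(precision=4,suppress=True)
A=lambda u,v:ray("scene",190+(u+.5)/4-.5,120+(v+.5)/4-.5)
B=lambda u,v:ray("side",170+(u+.5)/3.6-.5,210+(v+.5)/3.6-.5)
for n,a,b in (("green top",(504,157),(207,85)),("green col",(497,225),(215,170)),("yel top",(487,25),(132,424)),("sblack top",(570,60),(42,318)),("probe top",(441,22),(241,196)),("probe mid",(440,57),(244,240)),("collar",(438,97),(248,285))): print(n,tri(A(*a),B(*b)))
P=lambda u,v,z:plane("side",170+(u+.5)/3.6-.5,210+(v+.5)/3.6-.5,z)
print("prong tips",P(308,297,.115),P(262,343,.115),"post",P(180,270,.115),P(222,240,.115))
f=[P(370,412,.0),P(247,500,0.),P(148,385,0.)];print("foot",f)
s=status.observe();print(go((.488,.2695,.26),110),s["q"])
E
```

```text
green top [0.5895 0.2159 0.159 ]
green col [0.589  0.217  0.0878]
yel top [0.4629 0.365  0.1098]
sblack top [0.5425 0.3653 0.1198]
probe top [0.4879 0.2693 0.1891]
probe mid [0.4879 0.2703 0.155 ]
collar [0.4888 0.2697 0.1161]
prong tips [0.4609 0.2501 0.115 ] [0.4542 0.2873 0.115 ] post [0.5223 0.2899 0.115 ] [0.5235 0.2599 0.115 ]
foot [array([0.4431, 0.2231, 0.    ]), array([0.4466, 0.3127, 0.    ]), array([0.5467, 0.3085, 0.    ])]
[0.3945, 0.1121, -0.0943, -0.0011, -0.0003, -0.083] [ 19.5724  16.2588 -21.0459 114.1807   7.4381  50.938    7.1139]
```

servo_tool:
  deltas:
    - [0.08,0.023,-0.019,0,0,-0.083]
    - [0.16,0.046,-0.019,0,0,-0.083]
    - [0.23,0.067,-0.019,0,0,-0.083]
    - [0.3,0.087,-0.019,0,0,-0.083]
    - [0.36,0.103,-0.019,0,0,-0.083]
    - [0.3945,0.1125,-0.019,0,0,-0.083]
    - [0.3945,0.1125,-0.019,0,0,-0.083]
    - [0.3945,0.1125,-0.019,0,0,-0.083]
  claw: 0.5

```text
clock: 9.5
eef_pos: [0.4886, 0.2682, 0.1993]
tcp_rot: [[-0.342, 0.94, -0.002], [0.94, 0.342, -0.002], [-0.001, -0.003, -1.0]]
wrist_force: [0.7, -0.8, 0.1]
grip_width: 0.75
grip_force: 0.0
```

```bash
python3 - <<'E'
from h import *
import json
im=cams.camera("wrist");s=status.observe();cv2.imwrite("pics/w5.png",im[:,:,::-1]);json.dump({k:np.array(v).tolist() for k,v in s.items()},open("w5.json","w"))
print(s["eef_pos"],np.round(s["q"],1),s["clock"]);print(go((.4885,.2697,.111),110))
for z in (.121,.19): print(proj("wrist",(.4885,.2697,z),s))
E
```

```text
[0.48888895 0.26787043 0.19966254] [-11.1  24.7 -29.  101.1  13.9  57.8 -25.4] 9.55
[0.0024, 0.0006, 0.1108, -0.0014, 0.0007, -0.0009]
(np.float64(283.15614621927136), np.float64(203.77898713830825))
(np.float64(282.8843397625608), np.float64(239.16129780193705))
```

View pics/w5.png

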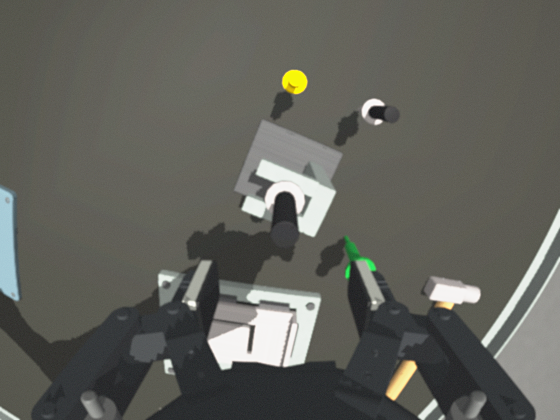

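The wrist view shows the black handle's top at (285,233) and collar at (284,198), centred between the fingers, with clear space around. Descending to grip.

servo_tool:
  deltas:
    - [0.002,0.001,0.04,0,0,0]
    - [0.002,0.001,0.075,0,0,0]
    - [0.002,0.001,0.1,0,0,0]
    - [0.002,0.001,0.111,0,0,0]
    - [0.002,0.001,0.111,0,0,0]

```text
clock: 10.18
eef_pos: [0.4893, 0.2705, 0.1117]
tcp_rot: [[-0.341, 0.94, -0.001], [0.94, 0.341, -0.001], [-0.0, -0.001, -1.0]]
wrist_force: [-0.0, 0.2, -0.6]
grip_width: 0.751
grip_force: 0.0
```

servo_tool:
  deltas:
    - [0,0,0,0,0,0]
    - [0,0,0,0,0,0]
    - [0,0,0,0,0,0]
    - [0,0,0,0,0,0]
    - [0,0,0,0,0,0]
    - [0,0,0,0,0,0]
  claw: -1
  force: 40

```text
clock: 10.92
eef_pos: [0.4897, 0.2717, 0.1125]
tcp_rot: [[-0.342, 0.94, 0.001], [0.94, 0.342, 0.0], [0.0, 0.001, -1.0]]
wrist_force: [-0.7, 0.2, 6.4]
grip_width: 0.196
grip_force: 39.1
```

Gripped. Lifting straight up 110 mm, then carrying it over.

servo_tool:
  deltas:
    - [0,0,-0.02,0,0,0]
    - [0,0,-0.06,0,0,0]
    - [0,0,-0.1,0,0,0]
    - [0,0,-0.14,0,0,0]
    - [0,0,-0.14,0,0,0]

```text
clock: 11.55
eef_pos: [0.4906, 0.2725, 0.2269]
tcp_rot: [[-0.342, 0.94, 0.004], [0.94, 0.342, 0.003], [0.001, 0.005, -1.0]]
wrist_force: [0.0, 0.2, -1.6]
grip_width: 0.196
grip_force: 39.1
```

```bash
python3 - <<'E'
from h import *
s=status.observe();print(s["eef_pos"],s["wrist_force"],s["grip_width"],np.round(s["q"],1))
print(go((.4341,.0464,.20),110),go((.4341,.0464,.15),110))
E
```

```text
[0.49061689 0.27252629 0.22693394] [ 0.01091542  0.21885697 -1.58135226] 0.1961567647268819 [-10.7  23.2 -29.7  99.3  13.   60.6 -24.8]
[-0.2415, -0.1633, 0.0326, 0.0032, -0.0005, 0.0001] [-0.2415, -0.1636, 0.0951, 0.0032, -0.0005, 0.0001]
```

servo_tool:
  deltas:
    - [-0.05,-0.034,0,0.003,0,0]
    - [-0.11,-0.074,0,0.003,0,0]
    - [-0.17,-0.115,0.01,0.003,0,0]
    - [-0.22,-0.149,0.03,0.003,0,0]
    - [-0.2415,-0.1635,0.06,0.003,0,0]
    - [-0.2415,-0.1635,0.09,0.003,0,0]
    - [-0.2415,-0.1635,0.095,0.003,0,0]
    - [-0.2415,-0.1635,0.095,0.003,0,0]

```text
clock: 12.55
eef_pos: [0.4323, 0.0456, 0.148]
tcp_rot: [[-0.343, 0.939, -0.005], [0.939, 0.343, -0.001], [0.0, -0.005, -1.0]]
wrist_force: [-0.2, -0.3, -1.5]
grip_width: 0.196
grip_force: 39.3
```

```bash
python3 - <<'E'
from h import *
s=status.observe();print(s["eef_pos"],s["wrist_force"],np.round(s["q"],1),s["clock"],np.round(s["tcp_rot"],3).tolist())
I={n:cams.camera(n)[:,:,::-1] for n in("scene","side","wrist")}
for n in I: cv2.imwrite(f"pics/{n}6.png",I[n])
P=np.array(s["eef_pos"])
for n in("scene","side"):
    print(n,[np.round(proj(n,P+[0,0,d]),1) for d in(-.0825,.0025)],np.round(proj(n,(.4341,.0464,.023)),1))
a=cv2.resize(I["scene"][150:240,200:290],(400,400),interpolation=cv2.INTER_CUBIC);b=cv2.resize(I["side"][200:290,290:380],(400,400),interpolation=cv2.INTER_CUBIC)
cv2.imwrite("pics/c6.png",np.hstack([a,b]))
E
```

```text
[0.43230379 0.04557766 0.14800696] [-0.15528833 -0.27931906 -1.48061101] [ 10.3  16.6 -25.6 120.7  10.   45.   -1.5] 12.55 [[-0.343, 0.939, -0.005], [0.939, 0.343, -0.001], [0.0, -0.005, -1.0]]
scene [array([235.2, 187.9]), array([232.9, 167.8])] [236.9 197.4]
side [array([335.3, 263.6]), array([338.6, 236.3])] [333.  275.8]
```

View pics/c6.png

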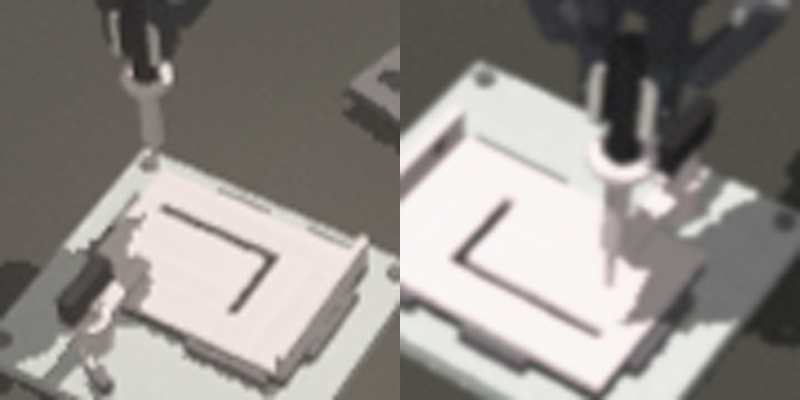

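The scene crop shows the collar at (147,78) and the nose down to about (152,150), up-left of the seam's start at (165,208). The side crop shows the collar at (620,160) and the tip at (610,288), near the seam's free end at (600,332). I'll measure the probe axis numerically.

```bash
python3 - <<'E'
from h import *
np.set_printoptions(linewidth=200)
g={n:cv2.imread(f"pics/{n}6.png").min(2) for n in("scene","side")}
print("side cols 326..346");[print(r,g["side"][r,326:347]) for r in range(240,278,2)]
print("scene cols 226..244");[print(r,g["scene"][r,226:245]) for r in range(164,202,2)]
E
```

```text
side cols 326..346
240 [185 200 225 229 229 228 226 221 208 193 182 187 195 203 207 204 194 180 179 187 192]
242 [242 239 240 236 234 232 231 231 228 210 158 132 135 134 133 146 182 216 224 227 227]
244 [245 245 245 244 244 243 240 237 232 208 149 123 126 128 133 158 203 224 230 238 245]
246 [245 245 245 245 244 245 244 244 240 222 163 135 130 129 134 160 188 185 197 229 237]
248 [244 244 244 244 244 245 245 244 239 219 179 164 152 137 140 156 157 140 129 138 172]
250 [245 245 244 244 244 244 244 242 234 206 173 166 159 145 129 125 128 126 128 127 126]
252 [244 244 244 244 245 245 245 243 231 194 170 165 158 143 128 124 125 125 126 123 121]
254 [244 244 244 244 244 244 244 243 231 188 169 163 155 139 126 125 127 124 121 121 125]
256 [246 245 245 244 244 244 244 243 238 221 186 163 152 139 132 128 127 122 124 126 127]
258 [245 246 246 246 245 245 244 243 242 233 195 161 187 211 179 141 128 127 127 127 128]
260 [244 245 245 245 245 245 245 245 244 234 199 177 208 237 240 225 192 179 174 161 138]
262 [245 245 244 245 245 245 244 245 243 233 200 185 221 240 243 243 244 242 228 177 137]
2
[... 1506 characters left out ...]
126 125 128  96  89  89  90  90  90  90  90]
186 [ 88  89  92 122 173 167 128 132 134 160 207 203 188 161 148 113  96  89  91]
188 [ 88 110 174 210 207 201 152 151 163 186 215 220 214 210 207 207 208 185 156]
190 [149 196 207 207 208 208 207 208 213 221 224 223 224 224 224 220 215 213 211]
192 [207 208 208 206 201 206 213 220 225 224 223 223 223 223 222 223 224 224 224]
194 [211 209 200 172 142 186 222 222 223 224 224 224 224 223 224 223 222 222 222]
196 [207 194 149 169 213 224 223 223 221 210 162 129 176 207 211 219 224 224 223]
198 [161 148 180 205 206 198 163 222 223 224 219 186 160 137 114 123 154 194 211]
200 [132 136 136 136 136 163 222 222 222 223 224 223 223 223 221 202 171 135  95]
```

```bash
python3 - <<'E'
from h import *
np.set_printoptions(precision=4,suppress=True)
s=status.observe();e=s["eef_pos"];print(e)
t=tri(ray("scene",233.3,188.6),ray("side",336.9,264.6));print("tip",t,t-e,[proj(n,t) for n in("scene","side")])
b=tri(ray("scene",233.2,174),ray("side",338.2,244));print("barrel",b,b-e)
c=tri(ray("scene",233.2,167.6),ray("side",339.3,236));print("collar",c,c-e)
# seam start as seen in each fixed view (groove end), cast on z .027
for n,u,v in (("scene",236.5,196.3),("side",334.3,274.9)): print(n,plane(n,u,v,.027))
E
```

```text
[0.4331 0.0456 0.1487]
tip [0.4288 0.0424 0.0626] [-0.0044 -0.0032 -0.0861] [(np.float64(233.6625721612761), np.float64(188.61282974135685)), (np.float64(337.3853075378463), np.float64(264.5972834378293))]
barrel [0.4322 0.044  0.1264] [-0.0009 -0.0016 -0.0223]
collar [0.4322 0.0454 0.1513] [-0.001  -0.0002  0.0026]
scene [0.4328 0.0464 0.027 ]
side [0.4318 0.0449 0.027 ]
```

```bash
python3 - <<'E'
from h import *
np.set_printoptions(linewidth=220)
s=status.observe()
for X in ((.4331,.0456,.0662),(.4288,.0424,.0626),(.4342,.0458,.027)): print(np.round(proj("wrist",X,s),1))
g=cv2.imread("pics/wrist6.png").min(2)
for r in range(172,262,3): print(r,g[r,255:325:2])
E
```

```text
[283.  204.5]
[276.8 204.9]
[284.3 191.6]
172 [213 214 215 214 216 193 210 232 232 232 231 233 232 231 232 230 231 232 230 229 229 227 228 228 229 229 229 230 230 231 232 232 232 233 233]
175 [216 217 218 217 208 155 224 229 229 230 229 229 230 229 231 231 230 230 231 230 232 231 231 231 231 230 229 230 229 229 230 229 228 228 228]
178 [216 198 121 122 123 159 229 232 232 231 233 231 230 231 232 230 230 229 229 230 228 230 229 228 229 230 231 230 231 229 231 231 231 230 229]
181 [192 129 121 119 119 179 233 230 231 232 231 231 230 232 231 232 230 231 232 231 231 230 231 230 231 231 230 231 230 229 229 228 228 229 230]
184 [212 152 122 126 111 192 231 229 230 229 231 231 231 232 228 232 233 233 232 232 231 230 232 231 229 231 230 231 230 231 230 230 230 229 229]
187 [189 122 123 120 151 217 230 228 228 227 228 228 229 224 111  78  96 108 139 165 179 203 217 228 230 232 234 232 232 231 231 230 230 229 229]
190 [161 124 123 123 157 225 231 229 228 230 228 230 230 204  75  55  55  54  55  55  52  52  56  60  71  85  97 114 143 168 176 197 222 228 230]
193 [190 122 121 115 155 227 230 230
[... 2621 characters left out ...]
211  82  26  32  34  35  35  36  33  35  38  38  37  33  56 186 225 173 181 231 235 227 229 230 231 230 231 230 229]
250 [121 126 125 171 227 230 179  42  29  29  34  34  35  36  37  40  33  34  39  31  29  65 116 120 180 227 234 231 221 228 228 228 227 230 229]
253 [118 123 136 220 225 169  89  23  33  35  33  34  31  36  35  35  40  37  34  29  27  36 103 123 118 187 232 229 221 227 229 228 228 229 228]
256 [133 132 135 126  72  51  41  30  27  30  34  32  34  41  35  37  29  34  33  34  30  31  90  77  61 119 142 142 140 144 204 226 228 226 227]
259 [141 137 141 124  47  40  33  28  28  31  29  36  31  31  37  35  36  38  39  38  31  34  60  53  45 116 140 144 141 138 183 231 230 228 229]
```

```bash
python3 - <<'E'
from seam import *
s=status.observe();e=np.array(s["eef_pos"]);print("e",e)
run("pics/wrist6.png","wrist",s,110)
for zt in (.0625,.066):
    c=plane("wrist",281.8,202.5,zt+.0025,s);print("tip",zt,c,c-e,"tool",(np.array(s["tcp_rot"]).T@(c-e))[:2])
g=plane("wrist",282.5,190,.029,s);print("groove closed end",g)
E
```

```text
e [0.4331 0.0456 0.1487]
pics/wrist6.png 11915 [-0.062  -0.0243] [0.0281 0.0293]
  offset local [0.0004 0.0017] dyaw 0.14542240702874795 0.11760396021923339 origin [0.4985 0.0358]
tip 0.0625 [0.4317 0.0465 0.065 ] [-0.0014  0.001  -0.0837] tool [ 0.0014 -0.0007]
tip 0.066 [0.4314 0.0476 0.0685] [-0.0017  0.002  -0.0802] tool [ 0.0025 -0.0007]
groove closed end [0.4319 0.0472 0.029 ]
```

servo_tool:
  deltas:
    - [0.001,0.0055,0.01,0,0,0]
    - [0.001,0.0055,0.02,0,0,0]
    - [0.001,0.0055,0.03,0,0,0]
    - [0.001,0.0055,0.035,0,0,0]
    - [0.001,0.0055,0.035,0,0,0]
    - [0.001,0.0055,0.035,0,0,0]

```text
clock: 13.45
eef_pos: [0.4364, 0.0474, 0.1201]
tcp_rot: [[-0.342, 0.94, -0.004], [0.94, 0.342, -0.002], [-0.0, -0.004, -1.0]]
wrist_force: [-0.3, 0.1, -1.1]
grip_width: 0.196
grip_force: 39.3
```

```bash
python3 - <<'E'
from seam import *
np.set_printoptions(linewidth=220)
s=status.observe();json.dump({k:np.array(v).tolist() for k,v in s.items()},open("w7.json","w"))
for n in("wrist","scene","side"): cv2.imwrite(f"pics/{n}7.png",cams.camera(n)[:,:,::-1])
e=np.array(s["eef_pos"]);print("e",e,s["wrist_force"],s["clock"])
X=[*(np.array([.4985,.0358])+R@[-.06,.025]),.029];print(np.round(proj("wrist",X,s),1),np.round(proj("wrist",e-[0,0,.0825],s),1))
g=cv2.imread("pics/wrist7.png").min(2)
for r in range(180,222,2): print(r,g[r,262:312:2])
E
```

```text
e [0.4364 0.0474 0.1201] [-0.2749  0.1198 -1.1427] 13.45
[281.9 199.4] [283.1 204.6]
180 [231 231 231 232 231 232 232 231 231 230 231 230 229 229 230 228 227 228 228 227 227 229 229 228 230]
182 [229 229 230 229 229 230 230 231 229 230 230 231 231 231 231 230 231 230 228 229 229 228 228 227 228]
184 [231 230 230 229 229 228 228 230 228 229 228 229 230 230 231 230 230 233 231 232 230 230 230 230 229]
186 [231 231 231 230 231 230 229 231 231 228 229 227 229 230 229 229 229 228 228 229 230 230 230 231 230]
188 [232 231 231 230 230 231 231 232 231 231 230 231 230 229 230 229 230 230 230 229 227 229 230 229 228]
190 [232 231 230 230 231 230 230 230 230 230 231 231 230 231 230 229 231 230 230 229 230 230 231 231 229]
192 [231 230 231 232 230 231 231 231 231 231 232 229 229 230 230 230 230 231 229 231 230 230 229 230 228]
194 [228 228 228 229 230 229 229 231 222 223 228 230 232 236 231 231 230 231 229 230 230 230 230 229 229]
196 [228 228 227 227 228 228 229 226 139  86 113 133 150 170 190 214 228 227 231 233 234 233 232 231 231]
198 [229 229 229 227 229 228 228 225 118  50  59  56  51  57 
[... 510 characters left out ...]
131 135 137 160 208 230 231 231 234 233 232 229 226 223 215 193]
210 [229 229 213 134 125 124 116 114 121 131 136 142 140 153 216 229 229 229 230 231 230 232 232 233 232]
212 [230 230 171 124 124 123 108 110 123 132 136 143 139 133 176 227 228 228 228 228 227 227 228 228 230]
214 [199 218 148 121 125 119 104 114 120 128 135 140 141 134 158 229 231 230 230 230 230 230 229 229 228]
216 [124 134 124 126 126 122 102 112 124 130 136 140 143 133 151 227 230 230 230 231 230 230 231 231 231]
218 [120 124 122 122 122 118 104 110 124 128 133 142 143 140 148 226 231 229 228 228 229 230 229 229 230]
220 [124 123 126 123 124 119  99 107 119 108 106 118 133 135 141 219 230 229 230 229 230 231 231 229 229]
```

```bash
python3 - <<'E'
from seam import *
s=json.load(open("w7.json"));e=np.array(s["eef_pos"]);Rt=np.array(s["tcp_rot"])
st=plane("wrist",282.1,200.4,.029,s)
for zt in (.0365,.038):
    t=plane("wrist",282,202.3,zt+.0025,s);d=st-t;print(zt,t,st,"shift needed world",d[:2],"tool",(Rt.T@[d[0],d[1],0])[:2])
run("pics/wrist7.png","wrist",s,110)
np.set_printoptions(linewidth=220)
g=cv2.imread("pics/scene7.png").min(2);[print(r,g[r,228:246]) for r in range(184,204,1)]
g=cv2.imread("pics/side7.png").min(2);[print(r,g[r,326:344]) for r in range(262,284,1)]
print([np.round(proj(n,e-[0,0,.0825]),1) for n in("scene","side")])
E
```

```text
0.0365 [0.4347 0.0493 0.039 ] [0.4353 0.0479 0.029 ] shift needed world [ 0.0005 -0.0014] tool [-0.0015  0.    ]
0.038 [0.4346 0.0498 0.0405] [0.4353 0.0479 0.029 ] shift needed world [ 0.0007 -0.0019] tool [-0.002 -0.   ]
pics/wrist7.png 14063 [-0.0623 -0.0239] [0.0281 0.0295]
  offset local [0.0003 0.0019] dyaw 0.13570742959973955 0.18613937246153978 origin [0.4985 0.0359]
184 [ 89  89  99 144 184 191 126 128 126 122 107  90  90  89  88  90  90  89]
185 [ 87  92 132 179 162 145 125 127 126 124 124 100  89  89  89  90  91  90]
186 [ 91 122 173 169 128 129 125 128 128 129 156 161 147 113  95  91  91  90]
187 [116 177 202 153 111 119 122 127 128 129 162 206 203 173 158 127  96  90]
188 [173 210 206 201 150 148 142 126 128 130 166 210 207 208 208 185 155 132]
189 [209 205 207 207 207 205 191 166 130 154 204 220 214 211 208 207 205 187]
190 [207 206 208 208 208 208 213 211 136 174 223 223 224 220 215 213 211 208]
191 [208 208 209 209 209 213 220 215 143 170 223 223 224 223 223 223 220 215]
192 [208 206 200 205 212 221 225 216 152 159 223 222 222 223 224 224 224 224]
193 [206 197 168 192
[... 1900 characters left out ...]
 239 243 244 245 244 242 229]
276 [245 245 245 245 245 244 240 233 229 238 243 244 244 244 244 243 234 199]
277 [244 245 245 245 245 246 245 244 244 245 245 245 244 244 243 236 207 151]
278 [244 245 245 245 245 245 245 246 246 246 246 246 245 244 240 222 165 117]
279 [245 245 244 244 245 245 245 245 245 246 246 246 245 242 227 181 126 110]
280 [245 245 245 245 245 245 245 245 245 245 245 246 243 232 187 132 112 114]
281 [243 245 245 245 245 245 245 245 245 245 245 243 235 199 134 100 107 110]
282 [230 239 242 244 245 245 245 244 245 244 244 237 207 144  91  81  96  97]
283 [187 213 229 238 242 244 245 245 245 244 239 220 157 100  88  92  89  91]
[array([237.3, 194.4]), array([332.4, 271.2])]
```

```bash
python3 - <<'E'
from h import *
np.set_printoptions(precision=4,suppress=True)
for a in (195.0,195.6):
    t=tri(ray("scene",236.5,a),ray("side",334.0,272));print(t)
for z in (.0365,.038): print(z,plane("scene",236.5,195.3,z),plane("side",334.0,272,z))
for n,u,v in(("scene",238.2,196.9),("side",333.2,273.6)): print(n,plane(n,u,v,.028))
for n in("scene","side"): print(n,np.round(proj(n,(.4342,.0458,.023)),1),np.round(proj(n,(.4342,.0458,.029)),1))
E
```

```text
[0.4341 0.0452 0.0352]
[0.4348 0.0442 0.0338]
0.0365 [0.4362 0.0439 0.0365] [0.433  0.0457 0.0365]
0.038 [0.4372 0.0431 0.038 ] [0.4323 0.0467 0.038 ]
scene [0.439  0.0475 0.028 ]
side [0.4355 0.0446 0.028 ]
scene [236.8 197.5] [236.6 196.2]
side [333.1 275.6] [333.3 273.9]
```

Both measurements put the tip within about 1 mm of the seam start. I'll descend gently in stages.

servo_tool:
  deltas:
    - [-0.0005,0,0.003,0,0,0]
    - [-0.0005,0,0.006,0,0,0]
    - [-0.0005,0,0.009,0,0,0]
    - [-0.0005,0,0.012,0,0,0]
    - [-0.0005,0,0.015,0,0,0]
    - [-0.0005,0,0.016,0,0,0]
    - [-0.0005,0,0.016,0,0,0]

```text
clock: 14.48
eef_pos: [0.4363, 0.047, 0.1071]
tcp_rot: [[-0.342, 0.94, -0.005], [0.94, 0.342, -0.002], [0.0, -0.005, -1.0]]
wrist_force: [-0.5, 0.0, -2.2]
grip_width: 0.2
grip_force: 39.3
```

```bash
python3 - <<'E'
from seam import *
np.set_printoptions(linewidth=220)
s=status.observe();json.dump({k:np.array(v).tolist() for k,v in s.items()},open("w8.json","w"))
cv2.imwrite("pics/wrist8.png",cams.camera("wrist")[:,:,::-1]);print(s["eef_pos"],s["wrist_force"],s["wrist_torque"])
g=cv2.imread("pics/wrist8.png").min(2)
for r in range(188,216,2): print(r,g[r,262:312:2])
E
```

```text
[0.4363 0.047  0.1071] [-0.481   0.0179 -2.1675] [ 0.0096  0.0487 -0.0455]
188 [231 228 231 230 228 230 229 227 230 229 228 230 230 229 230 230 230 231 230 230 230 231 230 231 230]
190 [232 231 232 231 230 230 228 230 231 230 229 229 229 229 229 229 230 229 230 229 230 231 228 230 229]
192 [231 231 231 231 231 231 231 231 230 231 230 230 229 229 229 232 230 229 230 229 229 229 230 228 229]
194 [231 230 231 230 230 229 230 229 230 231 230 230 230 231 231 229 230 228 230 230 231 229 230 229 229]
196 [230 232 230 232 232 231 231 230 231 231 229 229 230 229 230 230 228 230 231 231 229 230 231 229 229]
198 [227 228 229 229 230 229 231 231 226 226 227 232 234 233 232 231 230 231 230 230 230 229 230 229 230]
200 [227 227 226 227 227 228 230 228 142 117 157 160 165 176 201 225 226 229 232 234 233 231 230 231 230]
202 [228 228 228 229 228 227 227 225 117 110 139 117  61  61  70  84  99 125 148 165 178 203 225 228 229]
204 [227 230 227 227 228 230 230 214  95 108 137 123  69  53  53  54  57  58  58  60  60  73  92 102 125]
206 [231 230 229 230 228 209 182 184 102 112 132 135  92  65  61  55  55  52  51  55  52  54  56  52  54]
208 [229 230 231 232 228 154 122 119 121 131 136 143 138 128 123 119 104  89  82  77  67  60  57  52  60]
210 [230 229 228 227 206 125 116 113 122 130 136 140 139 138 177 193 183 169 160 140 132 121 114 104  92]
212 [230 229 223 171 156 123 106 112 123 130 135 140 141 133 174 232 233 232 230 225 224 209 193 179 167]
214 [208 226 202 127 125 120 103 112 125 131 134 138 143 135 155 226 230 229 230 231 232 233 232 235 233]
```

servo_tool:
  deltas:
    - [-0.0004,0,0.002,0,0,0]
    - [-0.0004,0,0.004,0,0,0]
    - [-0.0004,0,0.004,0,0,0]
    - [-0.0004,0,0.004,0,0,0]

```text
clock: 15.02
eef_pos: [0.4365, 0.0467, 0.104]
tcp_rot: [[-0.342, 0.94, -0.004], [0.94, 0.342, -0.002], [-0.0, -0.005, -1.0]]
wrist_force: [0.6, 0.9, 1.4]
grip_width: 0.202
grip_force: 39.3
```

servo_tool:
  deltas:
    - [0,0,0.002,0,0,0]
    - [0,0,0.0035,0,0,0]
    - [0,0,0.0035,0,0,0]

```text
clock: 15.4
eef_pos: [0.4365, 0.0467, 0.1012]
tcp_rot: [[-0.342, 0.94, -0.004], [0.94, 0.342, -0.002], [0.0, -0.005, -1.0]]
wrist_force: [-0.6, -0.1, 1.4]
grip_width: 0.204
grip_force: 39.4
```

```bash
python3 - <<'E'
from seam import *
np.set_printoptions(linewidth=220)
s=status.observe();json.dump({k:np.array(v).tolist() for k,v in s.items()},open("w9.json","w"))
for n in("wrist","side"): cv2.imwrite(f"pics/{n}9.png",cams.camera(n)[:,:,::-1])
s2=status.observe();print(s["eef_pos"],s["wrist_force"],s2["wrist_force"],s["wrist_torque"],s2["clock"])
g=cv2.imread("pics/wrist9.png").min(2)
for r in range(192,222,2): print(r,g[r,262:312:2])
g=cv2.imread("pics/side9.png").min(2);[print(r,g[r,326:344]) for r in range(264,284,2)]
E
```

```text
[0.4365 0.0467 0.1012] [-0.5897 -0.1342  1.4166] [1.0791 0.1563 1.1229] [-0.0384 -0.0681 -0.0134] 15.5
192 [231 230 231 231 230 231 230 229 229 230 229 229 229 229 228 228 230 229 228 228 228 228 229 229 230]
194 [231 229 230 230 229 231 232 230 230 230 230 229 230 230 230 230 230 230 230 230 230 229 229 230 228]
196 [231 230 230 230 229 229 230 230 231 230 231 230 231 230 230 230 230 229 230 229 230 229 229 230 230]
198 [230 231 230 231 232 230 231 231 231 232 230 229 230 230 229 230 231 229 229 231 230 230 228 229 228]
200 [227 228 228 228 229 231 230 230 218 225 228 229 233 233 232 230 232 231 229 229 228 230 230 231 230]
202 [228 226 227 228 227 227 229 226 124 106 150 161 158 168 187 214 226 226 231 233 233 233 232 230 229]
204 [229 230 227 228 227 227 229 216  97 103 132 126  68  57  65  79  92 110 136 164 171 192 217 227 229]
206 [229 228 228 229 228 228 228 161  76 108 126 130  89  61  54  57  53  51  58  59  57  65  83 100 123]
208 [231 230 229 230 225 186 160 112 115 128 134 140 133  99  63  56  58  53  57  54  54  53  55  54  53]
210 [230 231 231 232 219 135 115 111 121 13
[... 672 characters left out ...]
66 [245 246 245 245 243 231 188 169 164 153 139 129 125 127 128 127 127 127]
268 [237 242 244 245 241 224 185 168 162 152 136 125 125 128 128 126 127 128]
270 [152 180 211 230 238 237 222 186 159 153 152 135 127 127 128 128 126 127]
272 [208 170 146 144 166 185 185 158 131 124 127 128 128 133 131 128 127 127]
274 [245 243 240 231 208 176 164 165 146 147 158 165 203 228 223 192 177 165]
276 [244 245 245 245 245 244 242 238 234 238 241 240 243 244 244 242 233 197]
278 [244 244 244 245 245 245 245 245 246 246 246 245 245 244 240 221 166 118]
280 [245 245 245 245 245 245 245 245 245 245 245 245 243 232 189 132 111 114]
282 [229 239 243 244 245 245 245 245 245 245 244 237 208 144  90  82  95  96]
```

The wrist image shows the nose cut off exactly at the groove's edge and about 2–3 N of contact, so the tip is in the seam. I'll draw along the long leg at about 27 mm/s.

servo_tool:
  deltas:
    - [-0.0003,0.002,0,0,0,0]
    - [-0.0009,0.0062,0,0,0,0]
    - [-0.0016,0.0104,0,0,0,0]
    - [-0.0022,0.0146,0,0,0,0]
    - [-0.0029,0.0188,0,0,0,0]
    - [-0.0035,0.023,0,0,0,0]
    - [-0.0042,0.0272,0,0,0,0]
    - [-0.0048,0.0314,0,0,0,0]
    - [-0.0053,0.035,0,0,0,0]
    - [-0.0053,0.035,0,0,0,0]

```text
clock: 16.75
eef_pos: [0.4651, 0.0525, 0.1012]
tcp_rot: [[-0.342, 0.94, -0.003], [0.94, 0.342, -0.001], [-0.0, -0.003, -1.0]]
wrist_force: [-0.0, -0.3, 0.3]
grip_width: 0.199
grip_force: 39.5
```

```bash
cat > look.py <<'E'
from seam import *
import sys
np.set_printoptions(linewidth=220)
k=sys.argv[1];s=status.observe();cv2.imwrite(f"pics/wrist{k}.png",cams.camera("wrist")[:,:,::-1])
e=np.array(s["eef_pos"]);print("e",e,s["wrist_force"],s["wrist_torque"],np.round(s["q"],1))
L=(e[:2]-[.0021,.0004]-np.array([.4978,.0337]))@R;print("approx tip local",L)
g=cv2.imread(f"pics/wrist{k}.png").min(2)
for r in range(196,218,2): print(r,g[r,254:316:2])
E
python3 look.py 10
```

```text
e [0.4651 0.0525 0.1012] [-0.0104 -0.2796  0.3256] [-0.0076 -0.0552  0.0207] [  7.3  24.  -23.3 118.4  14.4  40.4  -5.2]
approx tip local [-0.0306  0.0249]
196 [228 230 232 234 232 231 231 231 229 230 231 229 229 229 229 228 229 230 228 228 229 228 229 229 229 227 229 230 231 229 231]
198 [106 135 158 173 193 212 227 228 229 233 233 232 232 231 231 230 229 230 230 229 230 230 229 229 228 228 228 228 227 227 228]
200 [ 51  55  59  58  70  80  90 104 139 164 174 188 216 225 229 230 234 232 232 232 232 231 230 230 229 229 229 230 228 228 227]
202 [ 53  54  54  58  58  57  57  50  52  55  62  65  81 123 156 155 162 182 196 212 226 229 232 233 232 231 231 232 231 232 231]
204 [ 94  85  77  68  60  55  52  57  55  51  52  56  65 113 134 119  61  63  75  80  94 121 153 166 180 202 224 226 230 233 234]
206 [164 157 142 129 127 116 105  94  86  66  48  48  74 121 137 130  86  57  58  55  54  56  54  56  65  75  85  98 125 150 166]
208 [231 229 224 222 213 197 173 156 138 118  96  98 118 133 138 140 134 101  64  58  56  56  55  57  53  55  55  56  55  55  56]
210 [230 232 231 232 233 233 233 225 148 121 112 114 126 132 135 140 141 132 119 107 104  89  82  76  65  60  54  54  57  55  56]
212 [228 229 228 228 227 230 231 208 128 127 106 113 125 130 136 141 139 132 151 181 176 162 148 140 128 120 106 100  91  81  71]
214 [229 229 229 230 218 219 225 173 122 120  98 111 127 132 135 138 140 136 168 231 235 231 228 226 222 202 184 177 166 150 136]
216 [232 230 228 187 157 134 150 133 124 120 102 113 126 131 135 141 140 136 160 227 230 231 231 232 233 234 234 234 232 228 224]
```

Still in the groove. Continuing to the corner.

servo_tool:
  deltas:
    - [-0.0003,0.002,0,0,0,0]
    - [-0.0009,0.0062,0,0,0,0]
    - [-0.0016,0.0104,0,0,0,0]
    - [-0.0022,0.0146,0,0,0,0]
    - [-0.0029,0.0188,0,0,0,0]
    - [-0.0035,0.023,0,0,0,0]
    - [-0.0042,0.0272,0,0,0,0]
    - [-0.0048,0.0314,0,0,0,0]
    - [-0.0053,0.035,0,0,0,0]

```text
clock: 17.92
eef_pos: [0.4922, 0.0579, 0.1009]
tcp_rot: [[-0.342, 0.94, -0.004], [0.94, 0.342, -0.002], [-0.0, -0.005, -1.0]]
wrist_force: [-1.5, -0.9, -0.3]
grip_width: 0.203
grip_force: 39.7
```

servo_tool:
  deltas:
    - [-0.0003,0.002,0,0,0,0]
    - [-0.0009,0.0062,0,0,0,0]
    - [-0.0016,0.0104,0,0,0,0]
    - [-0.0022,0.0146,0,0,0,0]
    - [-0.0029,0.0188,0,0,0,0]
    - [-0.0035,0.023,0,0,0,0]
    - [-0.0042,0.0272,0,0,0,0]
    - [-0.0048,0.0314,0,0,0,0]
    - [-0.0053,0.0345,0,0,0,0]
    - [-0.0053,0.0345,0,0,0,0]

```text
clock: 19.18
eef_pos: [0.5201, 0.0635, 0.101]
tcp_rot: [[-0.342, 0.94, -0.003], [0.94, 0.342, -0.001], [-0.0, -0.003, -1.0]]
wrist_force: [-0.2, 0.1, 1.1]
grip_width: 0.199
grip_force: 39.6
```

```bash
python3 look.py 11
```

```text
e [0.5201 0.0635 0.101 ] [-0.1537  0.1439  1.1482] [ 0.0655 -0.0185  0.0027] [  5.7  28.6 -22.4 110.6  15.3  43.9  -5.3]
approx tip local [0.0255 0.025 ]
196 [228 231 234 233 233 233 232 231 231 230 229 230 231 230 230 228 228 228 227 227 226 227 228 228 229 230 229 231 231 230 231]
198 [115 140 162 172 189 214 227 229 230 232 234 233 232 232 232 232 232 230 232 230 231 230 228 228 229 227 226 227 227 227 227]
200 [ 54  55  54  57  68  83 102 122 139 162 178 201 224 226 229 232 233 232 232 232 232 231 232 233 233 232 230 231 230 230 229]
202 [ 56  56  54  56  58  57  53  55  52  59  63  75  89 124 163 159 179 228 231 232 231 232 231 232 232 233 232 232 233 233 234]
204 [ 93  81  79  67  60  55  56  59  59  55  53  47  64 111 135 115 147 231 232 231 230 230 231 229 230 231 230 230 232 230 231]
206 [165 150 138 130 123 113 106  92  76  67  50  47  80 115 129 123 173 233 233 230 230 231 229 230 232 231 229 230 231 233 230]
208 [231 226 225 220 203 185 177 161 115 100  91  98 121 133 136 138 155 213 232 230 230 231 230 231 232 230 230 229 233 234 232]
210 [232 232 233 234 233 233 234 226 144 120 109 111 123 133 135 141 138 152 219 231 230 232 230 230 231 229 230 231 233 235 231]
212 [229 230 228 231 231 230 233 209 129 125 106 111 126 130 133 142 140 134 181 229 230 230 229 230 231 229 231 231 235 234 231]
214 [228 230 229 230 226 226 229 175 125 121 105 111 124 132 134 141 141 135 166 228 230 230 228 231 232 229 230 231 235 233 230]
216 [232 233 230 224 172 155 175 133 127 120  98 114 124 131 137 142 142 137 158 227 232 230 229 231 230 228 230 233 235 232 230]
```

The tip is centred at the corner. Now the short leg.

servo_tool:
  deltas:
    - [-0.002,-0.0003,0,0,0,0]
    - [-0.006,-0.0009,0,0,0,0]
    - [-0.01,-0.0015,0,0,0,0]
    - [-0.014,-0.0021,0,0,0,0]
    - [-0.018,-0.0027,0,0,0,0]
    - [-0.022,-0.0033,0,0,0,0]
    - [-0.026,-0.004,0,0,0,0]
    - [-0.03,-0.0046,0,0,0,0]
    - [-0.03,-0.0046,0,0,0,0]

```text
clock: 20.35
eef_pos: [0.5241, 0.0387, 0.1007]
tcp_rot: [[-0.342, 0.94, -0.005], [0.94, 0.342, -0.002], [-0.001, -0.005, -1.0]]
wrist_force: [0.6, 0.0, 0.9]
grip_width: 0.197
grip_force: 39.5
```

```bash
python3 look.py 12
```

```text
e [0.5241 0.0387 0.1007] [0.5695 0.0169 0.9021] [ 0.0344  0.0745 -0.0463] [  8.2  28.7 -22.1 110.3  15.2  44.1  -2.5]
approx tip local [ 0.0246 -0.0001]
196 [231 231 231 231 232 232 232 231 233 231 232 232 226 111  51  59  56  94 219 231 230 229 229 230 229 229 231 228 229 230 233]
198 [230 229 230 230 230 231 230 232 231 231 232 233 218  91  55  56  52 118 227 231 230 229 228 229 229 230 228 228 228 229 234]
200 [230 229 229 228 230 229 229 229 230 230 231 233 203  73  69  60  53 136 229 231 229 229 229 229 228 229 229 228 228 229 234]
202 [229 229 229 230 230 230 230 229 230 229 230 231 192  99 127 118  52 161 231 231 229 228 229 228 229 229 229 229 230 232 233]
204 [229 228 229 229 228 229 230 230 229 232 234 220 148 109 135 124  61 185 232 230 229 228 229 229 228 228 228 227 228 232 233]
206 [230 230 230 229 230 229 229 228 230 217 179 158  99 110 132 130  99 197 230 229 228 229 228 228 227 229 227 229 228 232 233]
208 [229 230 230 230 230 232 230 231 231 197 121 117 121 131 135 138 140 190 229 229 229 229 229 228 228 229 227 228 230 233 232]
210 [228 229 228 230 228 230 230 231 228 158 114 110 122 132 136 142 139 146 214 230 229 228 227 229 229 229 228 228 229 233 232]
212 [231 229 229 231 229 230 231 230 215 132 103 107 122 131 135 139 141 133 174 227 227 229 228 228 228 229 228 228 230 233 231]
214 [231 231 230 231 224 230 226 206 168 123 101 110 126 130 133 142 138 134 157 226 228 228 227 229 229 229 227 228 231 233 231]
216 [235 235 225 219 163 174 160 130 128 119 100 111 123 128 134 139 141 136 152 226 228 229 228 229 228 228 228 229 232 232 230]
```

servo_tool:
  deltas:
    - [-0.002,-0.0003,0,0,0,0]
    - [-0.006,-0.0009,0,0,0,0]
    - [-0.01,-0.0015,0,0,0,0]
    - [-0.014,-0.0021,0,0,0,0]
    - [-0.018,-0.0027,0,0,0,0]
    - [-0.022,-0.0033,0,0,0,0]
    - [-0.026,-0.004,0,0,0,0]
    - [-0.0305,-0.0046,0,0,0,0]
    - [-0.0305,-0.0046,0,0,0,0]
    - [-0.0305,-0.0046,0,0,0,0]

```text
clock: 21.65
eef_pos: [0.5289, 0.0147, 0.1008]
tcp_rot: [[-0.342, 0.94, -0.005], [0.94, 0.342, -0.002], [-0.001, -0.005, -1.0]]
wrist_force: [0.5, -0.3, 0.8]
grip_width: 0.2
grip_force: 39.5
```

```bash
python3 look.py 13
```

```text
e [0.5289 0.0147 0.1008] [ 0.5121 -0.3113  0.8251] [-0.1594  0.048  -0.038 ] [ 10.6  29.  -21.9 109.8  15.1  44.3   0.2]
approx tip local [ 0.0247 -0.0247]
196 [226 227 227 226 226 226 226 226 227 227 227 228 222 110  53  56  52  88 213 228 228 228 227 226 228 227 229 228 229 228 232]
198 [228 227 227 228 228 227 227 227 226 227 227 227 206  88  53  53  50 108 226 229 226 227 227 226 229 226 229 227 227 229 233]
200 [228 226 227 227 229 228 229 228 230 229 227 228 197  69  59  53  55 135 226 228 227 227 227 225 227 227 228 227 227 230 230]
202 [224 223 225 225 224 225 226 227 229 229 229 232 193  91 115  89  53 160 228 227 228 228 227 227 227 226 227 227 227 229 231]
204 [228 230 228 227 226 226 225 224 225 225 225 224 161 106 136 122  64 182 230 227 227 227 226 227 227 227 229 227 227 231 231]
206 [230 230 231 229 230 230 230 230 230 229 222 190 103 114 131 125  86 195 230 227 227 226 226 228 225 228 227 227 227 230 231]
208 [227 227 228 230 230 231 231 230 218 200 144 125 117 127 133 136 134 202 229 226 227 226 226 227 229 226 227 227 228 231 231]
210 [225 227 225 226 226 226 227 226 152 126 115 108 122 129 131 137 138 151 212 229 227 227 225 227 228 227 228 227 230 230 230]
212 [226 227 227 227 226 227 228 211 131 116 105 107 120 130 135 136 139 130 169 225 226 226 226 228 226 227 226 226 228 233 229]
214 [225 228 228 220 229 225 222 167 120 121  98 108 121 128 136 140 138 131 161 225 227 225 227 229 228 226 227 226 230 231 228]
216 [228 226 219 157 167 156 130 125 124 120 101 111 121 129 133 136 137 130 149 224 227 225 227 227 225 228 226 227 231 231 228]
```

Seam done to the end of the short leg. I'll lift out slowly here, then rise.

servo_tool:
  deltas:
    - [0,0,-0.002,0,0,0]
    - [0,0,-0.005,0,0,0]
    - [0,0,-0.008,0,0,0]
    - [0,0,-0.011,0,0,0]
    - [0,0,-0.014,0,0,0]
    - [0,0,-0.018,0,0,0]
    - [0,0,-0.04,0,0,0]
    - [0,0,-0.09,0,0,0]
    - [0,0,-0.14,0,0,0]
    - [0,0,-0.16,0,0,0]

```text
clock: 22.95
eef_pos: [0.531, 0.0158, 0.232]
tcp_rot: [[-0.342, 0.94, 0.0], [0.94, 0.342, -0.001], [-0.001, -0.0, -1.0]]
wrist_force: [0.5, 1.2, -2.2]
grip_width: 0.2
grip_force: 39.3
```

```bash
python3 - <<'E'
from h import *
s=status.observe();print(s["clock"],s["eef_pos"],s["wrist_force"]);print(go((.4893,.2712,.228),110))
E
```

```text
22.95 [0.53097568 0.01579626 0.23204117] [ 0.45525976  1.18888187 -2.22992379]
[0.3178, 0.0603, 0.0046, -0.0002, 0.0009, 0.0001]
```

servo_tool:
  deltas:
    - [0.04,0.008,0,0,0,0]
    - [0.1,0.019,0,0,0,0]
    - [0.16,0.03,0,0,0,0]
    - [0.22,0.042,0,0,0,0]
    - [0.27,0.051,0,0,0,0]
    - [0.305,0.058,0,0,0,0]
    - [0.318,0.0603,0.003,0,0,0]
    - [0.318,0.0603,0.005,0,0,0]
    - [0.318,0.0603,0.005,0,0,0]
    - [0.318,0.0603,0.005,0,0,0]

```text
clock: 24.2
eef_pos: [0.4883, 0.2696, 0.2245]
tcp_rot: [[-0.34, 0.94, -0.004], [0.94, 0.34, -0.002], [-0.001, -0.005, -1.0]]
wrist_force: [0.1, -0.2, -2.4]
grip_width: 0.197
grip_force: 39.3
```

```bash
python3 - <<'E'
from h import *
np.set_printoptions(linewidth=220,precision=4,suppress=True)
s=status.observe();e=np.array(s["eef_pos"]);print(s["clock"],e,s["wrist_force"],go((.4893,.2712,.115),110))
for n in("wrist","scene","side"): cv2.imwrite(f"pics/{n}14.png",cams.camera(n)[:,:,::-1])
for n in("scene","side"): print(n,[np.round(proj(n,e+[0,0,d]),1) for d in(-.083,-.05,.002)],"seat",np.round(proj(n,(.4883,.2697,.115)),1))
u,v=np.round(proj("wrist",e-[0,0,.083],s)).astype(int);print("tip px",u,v,"seat px",proj("wrist",(.4883,.2697,.115),s))
g=cv2.imread("pics/wrist14.png").min(2)
for r in range(150,236,4): print(r,g[r,235:335:3])
E
```

```text
24.2 [0.4883 0.2696 0.2245] [ 0.0977 -0.2485 -2.3869] [0.0015, 0.0025, 0.1369, -0.0031, 0.0004, -0.0013]
scene [array([299.1, 137.5]), array([299.6, 129. ]), array([300.4, 114.9])] seat [298.8 144.1]
side [array([237.6, 280.5]), array([236.5, 269.2]), array([234.6, 250. ])] seat [238.4 289.3]
tip px 283 204 seat px (np.float64(283.3148324917973), np.float64(195.00460734768987))
150 [117 118 119 117 118 126 179 179 176 174 174 171 174 176 180 177 177 177 177 177 179 182 180 180 177 175 178 177 176 178 181 182 178 170]
154 [117 116 115 116 114 165 176 178 177 176 180 176 176 175 173 172 176 177 177 178 178 182 176 178 181 180 178 177 175 179 178 178 177 182]
158 [116 113 114 114 121 176 173 173 174 230 248 247 225 189 175 173 175 174 173 176 178 180 174 174 166 178 178 179 180 181 177 176 180 178]
162 [114 113 116 109 164 174 172 173 182 248 247 247 247 247 248 236 198 177 175 172 173 172 175 151 121 172 181 179 177 180 180 180 180 150]
166 [115 113 114 133 173 173 173 147 231 247 247 247 247 247 247 247 247 248 243 203 179 172 168 115 120 141 183 181 181 176 174 178 170 112]
170 [115 
[... 1704 characters left out ...]
110  95  66  65  67  69  65  68  69  97 110 110 140 172 190 201 207 196 248 247 247 247 247 247 247 247 215 108 106 107 104 106 107]
222 [105  70  66  68  65  66  65  69  68  67  90 108 106 134 147 161 177 203 196 147 175 216 251 248 247 247 248 109 110 109 108 108 106 111]
226 [ 65  67  64  65  69  68  68  65  66  62  90 143 158 214 247 249 248 245 243 215 180 120 105 116 173 250 153 106 110 108 108 108 105 108]
230 [ 64  67  66  68  63  68  65  64  58  98 202 250 248 247 247 247 247 247 247 247 248 248 197 120 107 104 109 107 109 110 107 108 109 108]
234 [ 69  64  67  67  64  62  62  63 114 242 248 247 247 247 247 247 247 247 247 247 247 247 248 233 113 110 107 108 110 110 109 108 110  96]
```

```bash
python3 - <<'E'
from h import *
np.set_printoptions(linewidth=220,precision=4,suppress=True)
s=status.observe();e=np.array(s["eef_pos"]);print(e)
seat=plane("wrist",283.5,190.5,.115,s);print("seat",seat,"dir",plane("wrist",303.5,198.5,.115,s)-seat)
g=cv2.imread("pics/wrist14.png").min(2)
for r in range(196,210): print(r,g[r,266:298])
for r in (203,204): 
  for z in (.1385,.1415): t=plane("wrist",280.8,r,z+.0025,s);print(r,z,t,"seat-tip",(seat-t)[:2])
for n,c0,r0 in(("scene",290,108),("side",224,244)):
    g=cv2.imread(f"pics/{n}14.png").min(2);print(n,c0);[print(r,g[r,c0:c0+24]) for r in range(r0,r0+50,2)]
E
```

```text
[0.4881 0.2704 0.2246]
seat [0.4868 0.2746 0.115 ] dir [ 0.0195 -0.0009 -0.    ]
196 [246 242 235 226 213 197 187 183 182 180 175 176 174 174 172 170 173 171 172 171 152 127 103  96  96  95  97 106 115 120 125 126]
197 [248 248 248 246 240 229 216 202 194 187 184 179 177 175 176 172 171 174 171 168 148 114  95  94  95  94  98 105 114 121 123 122]
198 [247 247 247 248 248 246 243 235 225 211 194 179 181 181 180 177 179 174 170 166 139 111  94  91  97  93  97 103 112 122 126 123]
199 [247 247 247 247 247 248 248 248 247 241 219 189 180 188 189 192 190 185 179 161 133 106  95  94  96  92  97 103 114 122 122 124]
200 [247 247 247 247 247 247 247 248 249 248 230 190 176 187 195 200 205 204 190 171 150 126 108 102  97  97  94 103 111 119 124 124]
201 [247 247 247 247 247 247 247 246 244 241 219 177 170 174 183 197 204 202 194 185 172 159 142 130 118 109 102  99 109 119 124 124]
202 [247 247 247 247 247 247 246 231 214 205 183 164 160 160 173 188 200 203 197 193 191 181 169 165 156 141 130 116 116 122 121 122]
203 [247 247 247 247 248 249 244 212 172 167 165 160 161 154 171 184 197 203 208 
[... 5511 characters left out ...]
192 221 230 234 235 236 236 236 235 235 231 219 183 173 208 231 231 216 164 103  59  45]
282 [222 230 234 236 236 236 235 236 234 230 218 187 170 170 184 209 230 235 236 236 233 216 166 110]
284 [235 235 235 237 236 235 231 218 184 153 132 120 125 137 157 187 223 233 236 237 238 232 205 143]
286 [234 235 235 234 226 197 158 133 118 117 116 114 117 119 130 146 170 205 228 232 224 200 148 125]
288 [234 236 235 236 234 222 187 145 121 118 115 116 116 116 116 120 130 148 167 170 149 149 185 203]
290 [228 236 237 237 236 236 234 223 187 146 121 118 117 116 117 116 117 121 132 147 163 194 226 235]
292 [184 213 229 234 236 237 238 238 235 223 189 147 121 117 117 116 116 115 111 106 121 150 178 211]
```

The wrist view has the fork slot centred near (283,190) and the tip about 3 mm short of it in y. I'll correct and lower in stages while watching the force.

servo_tool:
  deltas:
    - [0.0024,0.0025,0,0,0,0]
    - [0.0024,0.0025,0,0,0,0]
    - [0.0024,0.0025,0.02,0,0,0]
    - [0.0024,0.0025,0.04,0,0,0]
    - [0.0024,0.0025,0.06,0,0,0]
    - [0.0024,0.0025,0.075,0,0,0]
    - [0.0024,0.0025,0.075,0,0,0]
    - [0.0024,0.0025,0.075,0,0,0]

```text
clock: 25.35
eef_pos: [0.489, 0.2737, 0.1649]
tcp_rot: [[-0.342, 0.94, -0.004], [0.94, 0.342, -0.001], [0.0, -0.004, -1.0]]
wrist_force: [1.0, 0.1, -1.6]
grip_width: 0.198
grip_force: 39.3
```

servo_tool:
  deltas:
    - [0,0,0.015,0,0,0]
    - [0,0,0.03,0,0,0]
    - [0,0,0.045,0,0,0]
    - [0,0,0.055,0,0,0]
    - [0,0,0.055,0,0,0]

```text
clock: 25.98
eef_pos: [0.4881, 0.2731, 0.1197]
tcp_rot: [[-0.342, 0.94, -0.006], [0.94, 0.342, -0.002], [-0.0, -0.006, -1.0]]
wrist_force: [0.2, 0.2, -1.0]
grip_width: 0.196
grip_force: 39.3
```

servo_tool:
  deltas:
    - [-0.0015,0.0005,0.002,0,0,0]
    - [-0.0015,0.0005,0.004,0,0,0]
    - [-0.0015,0.0005,0.0055,0,0,0]
    - [-0.0015,0.0005,0.007,0,0,0]
    - [-0.0015,0.0005,0.007,0,0,0]

```text
clock: 26.6
eef_pos: [0.4892, 0.2723, 0.1149]
tcp_rot: [[-0.342, 0.94, -0.005], [0.94, 0.342, -0.002], [-0.0, -0.005, -1.0]]
wrist_force: [-1.0, -0.1, -1.2]
grip_width: 0.197
grip_force: 39.3
```

servo_tool:
  deltas:
    - [0,0,0.001,0,0,0]
    - [0,0,0.002,0,0,0]
    - [0,0,0.002,0,0,0]

```text
clock: 26.98
eef_pos: [0.4892, 0.2723, 0.1133]
tcp_rot: [[-0.342, 0.94, -0.005], [0.94, 0.342, -0.002], [-0.0, -0.005, -1.0]]
wrist_force: [-0.1, 0.9, -2.0]
grip_width: 0.198
grip_force: 39.3
```

Not in contact yet, so I'll lower a little more.

servo_tool:
  deltas:
    - [0,0,0.001,0,0,0]
    - [0,0,0.002,0,0,0]
    - [0,0,0.002,0,0,0]

```text
clock: 27.35
eef_pos: [0.4894, 0.2724, 0.1126]
tcp_rot: [[-0.342, 0.94, -0.004], [0.94, 0.342, -0.002], [-0.0, -0.004, -1.0]]
wrist_force: [-1.9, -1.5, 6.6]
grip_width: 0.197
grip_force: 40.2
```

servo_tool:
  deltas:
    - [0,0,0.0005,0,0,0]
    - [0,0,0.001,0,0,0]
    - [0,0,0.001,0,0,0]

```text
clock: 27.72
eef_pos: [0.4894, 0.2725, 0.1125]
tcp_rot: [[-0.342, 0.94, -0.004], [0.94, 0.342, -0.002], [-0.001, -0.004, -1.0]]
wrist_force: [-4.3, -2.8, 12.8]
grip_width: 0.198
grip_force: 40.8
```

The collar is seated at the same height as at the grasp. Relax, release and rise.

servo_tool:
  deltas:
    - [0,0,-0.0015,0,0,0]
    - [0,0,-0.0015,0,0,0]

```text
clock: 27.98
eef_pos: [0.4895, 0.2724, 0.1126]
tcp_rot: [[-0.342, 0.94, -0.004], [0.94, 0.342, -0.002], [-0.0, -0.004, -1.0]]
wrist_force: [-2.1, -1.2, 5.1]
grip_width: 0.198
grip_force: 39.8
```

servo_tool:
  deltas:
    - [0,0,0,0,0,0]
    - [0,0,0,0,0,0]
    - [0,0,0,0,0,0]
    - [0,0,0,0,0,0]
    - [0,0,0,0,0,0]
    - [0,0,-0.03,0,0,0]
    - [0,0,-0.08,0,0,0]
    - [0,0,-0.14,0,0,0]
    - [0,0,-0.17,0,0,0]
    - [0,0,-0.17,0,0,0]
  claw: 0.5

```text
clock: 29.22
eef_pos: [0.491, 0.2734, 0.25]
tcp_rot: [[-0.342, 0.94, -0.001], [0.94, 0.342, 0.0], [0.001, -0.001, -1.0]]
wrist_force: [-0.3, -0.3, -1.0]
grip_width: 0.747
grip_force: 0.0
```

```bash
python3 - <<'E'
from h import *
np.set_printoptions(linewidth=220,precision=4,suppress=True)
s=status.observe();print(s["clock"],s["eef_pos"],s["wrist_force"],s["grip_width"])
for n,roi in(("scene",(288,118,314,160)),("side",(222,255,252,300))):
    a=cams.camera(n)[:,:,::-1];cv2.imwrite(f"pics/{n}15.png",a);b=cv2.imread(f"pics/{n}0.png");x0,y0,x1,y1=roi
    A,B=[cv2.cvtColor(i[y0:y1,x0:x1],cv2.COLOR_BGR2GRAY).astype(np.float32) for i in(a,b)]
    print(n,"shift vs start",cv2.phaseCorrelate(B,A,cv2.createHanningWindow(A.shape[::-1],cv2.CV_32F)),"mean diff",np.abs(A-B).mean())
    for r in range(y0,y1,4): print(r,A[r-y0].astype(int),"|",B[r-y0].astype(int))
for n in("scene","side"):
    a,b=cv2.imread(f"pics/{n}4.png"),cv2.imread(f"pics/{n}15.png");P=[np.round(proj(n,p)).astype(int) for p in((.4705,-.058,.073),(.48,-.02,.04))]
    for u,v in P: print(n,u,v,a[v,u],b[v,u])
E
```

```text
29.225 [0.491  0.2734 0.25  ] [-0.291  -0.3465 -1.0003] 0.7469876777342618
scene shift vs start ((1.0229793942753922, 0.4228746982168907), 0.9782070034325369) mean diff 2.8104396
118 [90 90 90 90 90 91 89 89 89 91 92 93 90 92 92 90 92 91 90 91 91 89 92 90 90 92] | [91 90 91 90 90 91 90 90 89 91 91 90 91 89 91 90 90 90 91 91 90 90 91 90 90 92]
122 [90 91 91 91 92 92 91 91 92 90 92 90 90 89 91 91 91 90 91 91 90 91 92 91 91 91] | [90 92 91 90 92 91 91 91 92 90 90 91 87 89 90 90 91 91 89 90 90 89 91 89 90 90]
126 [ 90  90  91  90  91  92  91  91  91  86  51  62  64  63  67  66  90  92  91  90  91 127 207 242 240 215] | [ 90  90  90  90  92  91  88  91  87  62  62  63  62  65  68  75  91  92  91  91  92 126 208 242 240 214]
130 [ 90  90  91  90  93  92  91  91  90  73  42  41  43  45  44  64  92  92  90  92  90 106 141 148 148 132] | [ 90  90  91  91  90  90  90  91  85  51  42  43  44  44  54  81  91  90  90  91  92 105 141 149 148 130]
134 [ 91  92  90  91  90  90  91  90  88  59  41  44  44  43  49  72  92  91  92  91  94 113 147 150 143 106] | [ 91  91  91  90  90  92  92  90  85  50 
[... 3330 characters left out ...]
4  66  78  89 100 110 117 123 121 104  84  73  75  86 101 112 108 101  87  62  51  51  41  27  14   0] | [  0   9  23  37  51  62  74  84  93 104 115 121 122 115  91  75  70  76  81  94 102  98  87  71  50  42  37  26  13   0]
295 [ 0  4  8 12 18 27 36 45 50 54 56 56 57 58 61 62 60 53 46 40 32 24 19 15 13 13 13 11  6  0] | [ 0  4  7 11 17 24 33 42 48 52 55 55 54 53 52 54 55 51 45 38 32 24 17 13 11 11 11  9  6  0]
299 [0 0 0 0 0 0 0 0 0 0 0 0 0 0 0 0 0 0 0 0 0 0 0 0 0 0 0 0 0 0] | [0 0 0 0 0 0 0 0 0 0 0 0 0 0 0 0 0 0 0 0 0 0 0 0 0 0 0 0 0 0]
scene 219 214 [71 73 79] [69 69 74]
scene 232 215 [224 228 238] [223 227 238]
side 353 230 [50 49 50] [54 52 55]
side 338 245 [230 233 232] [237 239 238]
```

The probe hangs upright in the fork within about 2 mm of where it started, the latch is still closed and the gripper is clear. Handing in.

```bash
python3 -c "
from rig import env
print(env.finish_job())"
```

```text
the job is handed in; nothing more can be done
None
```

I closed the latch, drew the probe through the seam from the long leg round to the end of the short leg, hung it back in its fork and handed the job in; the hand-in gave no verdict.

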